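# Change over the kendama drying tray

### The job

Clear the dried parts off the drying tray, tamas into the orange bin and cup pieces into the grey bin. Then shake the string beads out of the tin evenly over the empty tray, so that all of them lie in it one layer deep with at least two in each of its three bays, put the tin back in its rest, and last push the fan timer's green plunger fully down to start the drying. Leave the ken, float and mallet lying where they are.

Things in the scene. Friction and masses are not known exactly. Their poses are not given: they have to be found in the camera images.
- tray: fixed shallow beech drying tray with cherry rims and three bays side by side, 190 mm (x) by 312 mm (y) outside; origin at the centre of its underside. Floor 8 mm above the bench, rims 6 mm thick and 24 mm high, two ribs 4 mm thick and 12 mm high (4 mm above the floor) run along x at y = -50 and +50 mm and divide it into three equal bays along y
- tama_bin: fixed open bin of orange plastic for tamas, 140 mm (x) by 160 mm (y), 60 mm high, walls and floor 5 mm; origin at the centre of its underside
- cup_bin: fixed open bin of grey plastic for cup pieces, same size and origin as the orange one
- rest_seat (a point): where the centre of the tin's underside belongs in the fixed tilted wooden rest (base 130 by 84 mm): 62 mm above the bench; axes are the rest's, z up. The tin lies in a V of two slats (35 degrees either side of its lowest line) with a stop under its foot, its axis 30 degrees above level and its mouth up towards the rest's -x
- tin: loose screw-top shaker tin, 62 mm across, 110 mm long, 0.14 kg. Origin at the centre of its underside, z along its axis to the lid's outer face at 110 mm, +x up in the rest. Its dented brass lid (65 mm, last 18 mm) has a pour notch 38 mm wide, 24 mm high in its -x (lower) edge. Grip 40 to 80 mm up.
- plunger_top (a point): centre of the top of the green mushroom plunger, 36 mm across, in the middle of the drying fan's fixed grey push-timer box (85 by 85 by 60 mm high); 92 mm above the bench when up; it goes straight down
- plunger (a joint): how far the plunger is pushed down, 0 (up) to 0.014 m (fully down); spring 3.5 N at the start, 8.4 N fully down; springs back up
- tama0: finished orange wooden tama ball, 60 mm across, 75 g, with a big dark hole below and a small one on top; origin at the centre of the ball. It stays where it is set down and rolls only when pushed or on slopes over 7 degrees; some may be absent
- cup0: finished pale wooden cup piece (the cross-piece of a kendama), a waisted spool 58 mm long, 45 g, standing on its big cup (44 mm across at the foot, waist 28 mm at half height, upper cup 38 mm across at 54 mm); origin in the middle of its axis, 29 mm from each end, z along the spool towards the small end; some may be absent
- tama1: finished orange wooden tama ball, 60 mm across, 75 g, with a big dark hole below and a small one on top; origin at the centre of the ball. It stays where it is set down and rolls only when pushed or on slopes over 7 degrees; some may be absent
- cup1: finished pale wooden cup piece (the cross-piece of a kendama), a waisted spool 58 mm long, 45 g, standing on its big cup (44 mm across at the foot, waist 28 mm at half height, upper cup 38 mm across at 54 mm); origin in the middle of its axis, 29 mm from each end, z along the spool towards the small end; some may be absent
- tama2: finished orange wooden tama ball, 60 mm across, 75 g, with a big dark hole below and a small one on top; origin at the centre of the ball. It stays where it is set down and rolls only when pushed or on slopes over 7 degrees; some may be absent
- cup2: finished pale wooden cup piece (the cross-piece of a kendama), a waisted spool 58 mm long, 45 g, standing on its big cup (44 mm across at the foot, waist 28 mm at half height, upper cup 38 mm across at 54 mm); origin in the middle of its axis, 29 mm from each end, z along the spool towards the small end; some may be absent
- bead0: chunky black eight-sided ebony string bead, 18 mm across and 18 mm long with a pale hole, 12 g; its centre 9 mm above what it lies on, rolls only on slopes over some 24 degrees; origin at its centre; starts in the tin. With the tin's mouth 3 to 12 degrees below level each sharp 6 mm jerk along its axis frees a few beads, past 25 degrees all run out; some beads may be absent
- bead1: chunky black eight-sided ebony string bead, 18 mm across and 18 mm long with a pale hole, 12 g; its centre 9 mm above what it lies on, rolls only on slopes over some 24 degrees; origin at its centre; starts in the tin. With the tin's mouth 3 to 12 degrees below level each sharp 6 mm jerk along its axis frees a few beads, past 25 degrees all run out; some beads may be absent
- bead2: chunky black eight-sided ebony string bead, 18 mm across and 18 mm long with a pale hole, 12 g; its centre 9 mm above what it lies on, rolls only on slopes over some 24 degrees; origin at its centre; starts in the tin. With the tin's mouth 3 to 12 degrees below level each sharp 6 mm jerk along its axis frees a few beads, past 25 degrees all run out; some beads may be absent
- bead3: chunky black eight-sided ebony string bead, 18 mm across and 18 mm long with a pale hole, 12 g; its centre 9 mm above what it lies on, rolls only on slopes over some 24 degrees; origin at its centre; starts in the tin. With the tin's mouth 3 to 12 degrees below level each sharp 6 mm jerk along its axis frees a few beads, past 25 degrees all run out; some beads may be absent
- bead4: chunky black eight-sided ebony string bead, 18 mm across and 18 mm long with a pale hole, 12 g; its centre 9 mm above what it lies on, rolls only on slopes over some 24 degrees; origin at its centre; starts in the tin. With the tin's mouth 3 to 12 degrees below level each sharp 6 mm jerk along its axis frees a few beads, past 25 degrees all run out; some beads may be absent
- bead5: chunky black eight-sided ebony string bead, 18 mm across and 18 mm long with a pale hole, 12 g; its centre 9 mm above what it lies on, rolls only on slopes over some 24 degrees; origin at its centre; starts in the tin. With the tin's mouth 3 to 12 degrees below level each sharp 6 mm jerk along its axis frees a few beads, past 25 degrees all run out; some beads may be absent
- bead6: chunky black eight-sided ebony string bead, 18 mm across and 18 mm long with a pale hole, 12 g; its centre 9 mm above what it lies on, rolls only on slopes over some 24 degrees; origin at its centre; starts in the tin. With the tin's mouth 3 to 12 degrees below level each sharp 6 mm jerk along its axis frees a few beads, past 25 degrees all run out; some beads may be absent
- ken: bystander: cherry ken handle with its cross-piece, 160 mm long, lying on the bench, 40 mm high; origin under its middle
- float: bystander: rosewood sanding float, 75 by 190 mm, 71 mm high with its grip; origin under its middle
- mallet: bystander: small iron mallet lying down, head 34 by 75 by 34 mm at the origin, cherry handle 20 mm thick reaching 205 mm along its -x

How it is judged:
On the way, in this order (a step that is already met when the one before it is completed fails the run):
1. all dried parts are off the tray, each in the bin of its kind (x of tama0 in the frame of tama_bin between -0.065 and 0.065 m and y of tama0 in the frame of tama_bin between -0.075 and 0.075 m and z of each of tama0, tama1, tama2 in the frame of tama_bin below 0.055 m and x of cup0 in the frame of cup_bin between -0.065 and 0.065 m and y of cup0 in the frame of cup_bin between -0.075 and 0.075 m and z of each of cup0, cup1, cup2 in the frame of cup_bin below 0.055 m and x of tama1 in the frame of tama_bin between -0.065 and 0.065 m and y of tama1 in the frame of tama_bin between -0.075 and 0.075 m and x of cup1 in the frame of cup_bin between -0.065 and 0.065 m and y of cup1 in the frame of cup_bin between -0.075 and 0.075 m and x of tama2 in the frame of tama_bin between -0.065 and 0.065 m and y of tama2 in the frame of tama_bin between -0.075 and 0.075 m and x of cup2 in the frame of cup_bin between -0.065 and 0.065 m and y of cup2 in the frame of cup_bin between -0.075 and 0.075 m and linear speed of each of tama0, cup0, tama1, cup1, tama2, cup2 below 0.03 m/s), for 0.2 s.
2. all beads lie in the tray, one layer deep, at least two in each bay, and the tin is back in its rest (x of bead0 in the frame of tray between -0.092 and 0.092 m and y of bead0 in the frame of tray between -0.153 and 0.153 m and z of each of bead0, bead1, bead2, bead3, bead4, bead5, bead6 in the frame of tray below 0.03 m and x of bead1 in the frame of tray between -0.092 and 0.092 m and y of bead1 in the frame of tray between -0.153 and 0.153 m and x of bead2 in the frame of tray between -0.092 and 0.092 m and y of bead2 in the frame of tray between -0.153 and 0.153 m and x of bead3 in the frame of tray between -0.092 and 0.092 m and y of bead3 in the frame of tray between -0.153 and 0.153 m and x of bead4 in the frame of tray between -0.092 and 0.092 m and y of bead4 in the frame of tray between -0.153 and 0.153 m and x of bead5 in the frame of tray between -0.092 and 0.092 m and y of bead5 in the frame of tray between -0.153 and 0.153 m and x of bead6 in the frame of tray between -0.092 and 0.092 m and y of bead6 in the frame of tray between -0.153 and 0.153 m and distance between tin and rest_seat below 0.015 m and angle between tin's own z axis and vertical between 0.93 and 1.17 rad and angle between the z axis of tin and the y axis of rest_seat, either way round above 1.42 rad and y of any of bead0, bead1, bead2, bead3, bead4, bead5 in the frame of tray above 0.05 m and y of any of bead0, bead1, bead2, bead3, bead4, bead6 in the frame of tray above 0.05 m and (y of any of bead5, bead6 in the frame of tray above 0.05 m or (y of bead0 in the frame of tray above 0.05 m and y of any of bead1, bead2, bead3, bead4 in the frame of tray above 0.05 m) or (y of bead1 in the frame of tray above 0.05 m and y of any of bead2, bead3, bead4 in the frame of tray above 0.05 m) or (y of bead2 in the frame of tray above 0.05 m and y of any of bead3, bead4 in the frame of tray above 0.05 m) or (y of bead3 in the frame of tray above 0.05 m and y of bead4 in the frame of tray above 0.05 m)) and (y of bead0 in the frame of tray between -0.05 and 0.05 m or y of bead1 in the frame of tray between -0.05 and 0.05 m or y of bead2 in the frame of tray between -0.05 and 0.05 m or y of bead3 in the frame of tray between -0.05 and 0.05 m or y of bead4 in the frame of tray between -0.05 and 0.05 m or y of bead5 in the frame of tray between -0.05 and 0.05 m) and (y of bead0 in the frame of tray between -0.05 and 0.05 m or y of bead1 in the frame of tray between -0.05 and 0.05 m or y of bead2 in the frame of tray between -0.05 and 0.05 m or y of bead3 in the frame of tray between -0.05 and 0.05 m or y of bead4 in the frame of tray between -0.05 and 0.05 m or y of bead6 in the frame of tray between -0.05 and 0.05 m) and (y of bead5 in the frame of tray between -0.05 and 0.05 m or y of bead6 in the frame of tray between -0.05 and 0.05 m or (y of bead0 in the frame of tray between -0.05 and 0.05 m and y of bead1 in the frame of tray between -0.05 and 0.05 m) or (y of bead0 in the frame of tray between -0.05 and 0.05 m and y of bead2 in the frame of tray between -0.05 and 0.05 m) or (y of bead0 in the frame of tray between -0.05 and 0.05 m and y of bead3 in the frame of tray between -0.05 and 0.05 m) or (y of bead0 in the frame of tray between -0.05 and 0.05 m and y of bead4 in the frame of tray between -0.05 and 0.05 m) or (y of bead1 in the frame of tray between -0.05 and 0.05 m and y of bead2 in the frame of tray between -0.05 and 0.05 m) or (y of bead1 in the frame of tray between -0.05 and 0.05 m and y of bead3 in the frame of tray between -0.05 and 0.05 m) or (y of bead1 in the frame of tray between -0.05 and 0.05 m and y of bead4 in the frame of tray between -0.05 and 0.05 m) or (y of bead2 in the frame of tray between -0.05 and 0.05 m and y of bead3 in the frame of tray between -0.05 and 0.05 m) or (y of bead2 in the frame of tray between -0.05 and 0.05 m and y of bead4 in the frame of tray between -0.05 and 0.05 m) or (y of bead3 in the frame of tray between -0.05 and 0.05 m and y of bead4 in the frame of tray between -0.05 and 0.05 m)) and y of any of bead0, bead1, bead2, bead3, bead4, bead5 in the frame of tray below -0.05 m and y of any of bead0, bead1, bead2, bead3, bead4, bead6 in the frame of tray below -0.05 m and (y of any of bead5, bead6 in the frame of tray below -0.05 m or (y of bead0 in the frame of tray below -0.05 m and y of any of bead1, bead2, bead3, bead4 in the frame of tray below -0.05 m) or (y of bead1 in the frame of tray below -0.05 m and y of any of bead2, bead3, bead4 in the frame of tray below -0.05 m) or (y of bead2 in the frame of tray below -0.05 m and y of any of bead3, bead4 in the frame of tray below -0.05 m) or (y of bead3 in the frame of tray below -0.05 m and y of bead4 in the frame of tray below -0.05 m))), for 0.2 s.
3. the timer plunger is pushed fully down (value of joint plunger above 0.0125 m), for 0.1 s.
At the end, for the whole second after the job is handed in: Tamas in the orange bin, cup pieces in the grey one (centres under 55 mm high); all beads in the tray, centres under 30 mm above the bench, two or more per bay; the tin in its rest (foot within 15 mm, tilt and heading within 7 degrees); all at rest, plunger sprung back up (all of step 1 and all of step 2 and linear speed of each of bead0, bead1, bead2, bead3, bead4, bead5, bead6, tin below 0.03 m/s and value of joint plunger below 0.003 m); the robot touches nothing.
It fails at once if the ken is moved more than 3 cm (distance of ken from where it was at the start of the episode above 0.03 m).
It fails at once if the float is moved more than 3 cm (distance of float from where it was at the start of the episode above 0.03 m).
It fails at once if the mallet is moved more than 3 cm (distance of mallet from where it was at the start of the episode above 0.03 m).
Of bead5, bead6 only 1 to 2 are there at a start; the rules pass over those that are not, and their reading is None.
Of tama0, cup0, tama1, cup1, tama2, cup2 only 4 to 6 are there at a start; the rules pass over those that are not, and their reading is None.
At some moment in a run one of tama0, cup0, tama1, cup1, tama2, cup2 may be knocked a few centimetres aside while the robot is not near it.
It also fails if it takes over 210 s, if anything falls off the work surface, if the arm or the gripper's body presses on something with over 40 N, if the wrist force passes 120 N, or if a joint passes its speed limit or range.

### The arm

A 6-joint arm with a two-finger parallel gripper is mounted at the origin on the work surface. World frame = base frame: x ahead of the robot, y to its left, z up, the work surface at z = 0. Lengths are in m, angles in rad, forces in N, time in s.
With the tool pointing down it reaches from about 0.25 to 0.775 m from the base axis. Payload 4 kg.
Tool frame: the origin (TCP) lies on the centre line of the jaws, within the pads' length; the fingertips stand robot.tips_ahead ahead of it and the grasp point (between the pads) lies 8 mm behind it (robot.tips_ahead is the distance from the TCP to the fingertips, in m); z points along the fingers, y is the line along which they close (so a half turn about z gives the same grasp; the last joint's range is limited). The gripper opens to 94 mm and grips with 3 to 60 N. Pads are 16 mm wide; open, the fingers measure 119 mm over their backs; the gripper's body (75 mm by 177 mm) begins 78 mm behind the grasp point.
Start: joints at [1.162, 0.087, 1.371, -0, 1.684, -0.103], TCP at [0.166, 0.524, 0.217] pointing down, gripper open.
Joint ranges: [-3.1, 3.1], [-0.76, 2.03], [0.27, 2.55], [-1.08, 4.22], [0.17, 2.65], [-2.57, 2.57]. Speed limits (rad/s): [2.79, 2.79, 3.14, 3.14, 3.14, 3.14].

### API

Orientations are given as [roll, pitch, yaw] about the fixed x, y, z axes, in that order (R = Rz(yaw) Ry(pitch) Rx(roll)).
In Python, from bench import robot, snapshot, close_job, spotter gives the robot as it stands. The module is installed in compiled form; this text tells all that it offers.
- The arm moves only by the tool servo_tool, never from a script. Its argument "commands" is one flat list of numbers, 7 for each row, row after row: the shift along the tool's x, y, z in m, then the turn, a rotation vector about the tool's x, y, z in degrees, then the finger opening in m, from 0 to 0.094. In form: [x, y, z, ax, ay, az, grip, x, y, z, ax, ay, az, grip, ...]. A call has 1 to 10 rows; each row is the pose to reach, as a shift and turn from the pose commanded when the call began, along the tool's axes at that moment; what a row does not reach only later rows make up. A row lasts 1/8 s, in which the tool goes at most 62.5 mm and 10.7 degrees, less where a joint would pass 70% of its speed; a pose out of reach is approached as far as the arm can. A call with a gripper value outside its range is refused whole. The fingers move at their own pace and stop on an object; the grip force is fixed at half the most. Time passes only in rows, so rows that repeat a pose let the fingers close. It gives the time, the measured TCP pose, the force, the opening and the grip force at its end, in the units of the state.
- robot.get_obs(): the state, without advancing time (a new reading comes with each control period).
- snapshot(name): name is "side" or "top"; returns a dict with "img" (480x640x3 uint8, blue, green, red), "camera_matrix" (3x3 intrinsics, pixels), "k1" (the pictures are not rectified: a ray, as slopes to the right and down, at radius r is drawn at 1 + k1 r^2 times it, then the intrinsics apply), "extrinsics" (4x4, takes a point from camera to world coordinates). Camera axes: x right, y down, z forward; pixel columns grow to the right and rows downward; lengths in m; the calibration is good to about 2 mm. A picture is of the moment at which its call begins. There is no depth.
- close_job(): hands the job in; it is judged then, once.
Trained networks look in a picture, given as the dict that the camera call returned (one of the last four; its "shot" number tells which), for a name from the list of things; names that differ only in an ending like _2 or _b are one class to them, and where a whole thing is asked for, a point or a joint stands for the part that bears it (a point fixed in the world has none). Each returns a list of dicts, best first, with "conf" (0 to 1); they miss things now and then, are a little off and sometimes report something else, mostly with a low value. They report only what shows in the picture. A call takes as long as a camera call.
- spotter.trace(name, picture): "region" (480x640 bool, what is visible of it) and "box" ([left, top, width, height] in pixels, round what is visible of it).
The state is a dict: "time": time; "joint_positions": joint angles; "qvel": joint speeds; "joint_torque": joint torques, N m; "tool_pos": TCP position; "ee_rot": TCP orientation; "wrist_force": force on the tool from outside, world axes, zero at the start; "wrist_torque": the same for the moment, N m; "width": finger opening in m; "finger_force": force on a finger pad.
Only numpy, scipy, OpenCV 4.12 (cv2) and the standard library are available. Lean on these libraries where they do the work, as an engineer would, in place of code of your own. Each camera call takes 0.05 s, during which the arm holds its last target. There are 200 camera calls.

## Working session

There is one attempt and no reset: what is moved stays moved. The work goes in short steps, Python scripts to look and compute and a tool call to move; the robot and the scene stay as the last step left them, time stands still between calls to the robot, and variables do not carry over. Pictures are saved under pics/ and viewed, at most 14 in all, crops included, and the job is handed in when it is done.

Besides the shell and the picture viewer there is one more tool, called as a command line: name --argument value ..., lists and objects as JSON in quotes. servo_tool: Moves the arm, as the interface text tells. Its arguments: {"type":"object","properties":{"commands":{"type":"array","items":{"type":"number"}}},"required":["commands"]}

```bash
mkdir -p pics; ls; python3 - <<'E'
from bench import robot, snapshot
import cv2,numpy as np
print(robot.get_obs(), robot.tips_ahead)
for n in("side","top"):
    s=snapshot(n); cv2.imwrite(f"pics/{n}0.png",s["img"]); print(n,s["camera_matrix"],s["k1"],s["extrinsics"].round(3),s.keys())
E
```

```text
pics
{'time': 0.0, 'joint_positions': array([ 1.16189369e+00,  8.80047816e-02,  1.37223309e+00, -1.49360806e-05,
        1.68360805e+00, -1.03064538e-01]), 'qvel': array([ 2.30175602e-03, -1.14247538e-03,  6.88646364e-04,  7.31880788e-04,
        1.90519319e-03, -6.20149027e-05]), 'joint_torque': array([-1.05421772e-03, -3.40187824e+01, -3.02424860e+01,  7.16790953e-02,
        3.29881394e-02, -2.14439738e-04]), 'tool_pos': array([0.16538338, 0.52399987, 0.21528769]), 'ee_rot': array([-3.13934982e+00, -2.17054437e-04,  2.83575264e+00]), 'wrist_force': array([ 0.10946324, -0.6511699 ,  0.0460776 ]), 'wrist_torque': array([-0.03376714,  0.01275944, -0.01950679]), 'finger_force': 0.0, 'width': 0.09381331251870585} 0.011
side [[470.9484898    0.         312.8696373 ]
 [  0.         470.9484898  242.40114637]
 [  0.           0.           1.        ]] -0.006232350906116718 [[ 0.853 -0.338  0.399  0.169]
 [-0.522 -0.58   0.625 -0.659]
 [ 0.02  -0.741 -0.671  0.811]
 [ 0.     0.     0.     1.   ]] dict_keys(['img', 'camera_matrix', 'k1', 'extrinsics', 'shot'])
top [[464.06516478   0.         321.38905301]
 [  0.         464.06516478 240.02600581]
 [  0.           0.           1.        ]] -0.08882135330502477 [[ 0.013 -0.982  0.187  0.403]
 [-1.    -0.015 -0.007 -0.01 ]
 [ 0.01  -0.187 -0.982  1.046]
 [ 0.     0.     0.     1.   ]] dict_keys(['img', 'camera_matrix', 'k1', 'extrinsics', 'shot'])
```

View pics/top0.png

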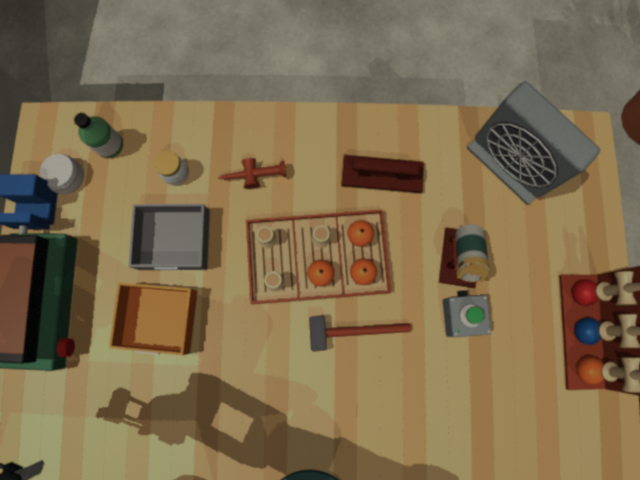

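View pics/side0.png

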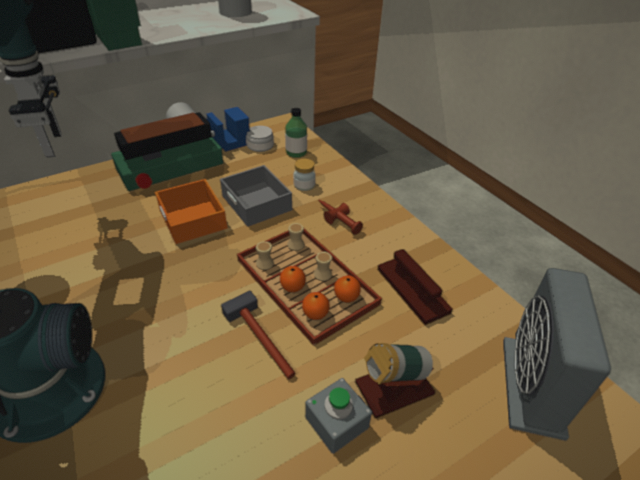

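Top view shows cups at (265,236), (320,234) and (273,281), and tamas at (360,233), (320,273) and (363,272). The grey bin is at (170,237), the orange bin at (155,318), the tin in its rest at (470,253) with its mouth towards the robot, and the plunger at (475,315). The side view agrees. Next I'll fit the model silhouettes in both views.

```bash
cat > h.py <<'E'
import numpy as np,cv2
from scipy.optimize import minimize
from scipy.spatial.transform import Rotation as R
from bench import robot,snapshot,spotter
def proj(s,P):
    T=np.linalg.inv(s["extrinsics"]);p=P@T[:3,:3].T+T[:3,3];n=p[:,:2]/p[:,2:]
    n=n*(1+s["k1"]*(n**2).sum(1,keepdims=True));K=s["camera_matrix"]
    return n*[K[0,0],K[1,1]]+K[:2,2]
def ray(s,uv):
    K=s["camera_matrix"];d=(np.array(uv,float)-K[:2,2])/[K[0,0],K[1,1]];n=d.copy()
    for _ in range(8):n=d/(1+s["k1"]*(n@n))
    E=s["extrinsics"];return E[:3,3],E[:3,:3]@np.array([n[0],n[1],1])
def onplane(s,uv,z):
    o,d=ray(s,uv);return o+d*(z-o[2])/d[2]
def tri(s1,u1,s2,u2):
    A=[];b=[]
    for s,u in((s1,u1),(s2,u2)):
        o,d=ray(s,u);d=d/np.linalg.norm(d);M=np.eye(3)-np.outer(d,d);A.append(M);b.append(M@o)
    return np.linalg.lstsq(np.vstack(A),np.hstack(b),rcond=None)[0]
def box(x,y,z0,z1):return np.array([[a*x/2,b*y/2,c]for a in(-1,1)for b in(-1,1)for c in(z0,z1)])
def ring(r,z,n=24):
    t=np.arange(n)*2*np.pi/n;return np.c_[r*np.cos(t),r*np.sin(t),np.full(n,z)]
def ball(r):return np.vstack([ring(r*np.cos(a),r*np.sin(a))for a in np.linspace(-1.57,1.57,13)])
MOD={"tray":box(.19,.312,0,.024),"tama_bin":box(.14,.16,0,.06),"cup_bin":box(.14,.16,0,.06),
"plunger_top":np.vstack([box(.085,.085,0,.06),ring(.018,.092),ring(.018,.086)]),"tama":ball(.03),
"cup":np.vstack([ring(.022,-.029),ring(.019,.025),ring(.017,.029)]),
"tin":np.vstack([ring(.031,0),ring(.031,.092),ring(.0325,.092),ring(.0325,.11)]),"bead":ball(.0095)}
S=8
def hullmask(pts):
    m=np.zeros((480*2,640*2),np.uint8);h=cv2.convexHull(np.round((pts+.5)*2*S).astype(np.int32))
    cv2.fillConvexPoly(m,h,1,shift=3);return m.astype(bool)
def rhull(reg):
    ys,xs=np.nonzero(reg);return hullmask(np.vstack([np.c_[xs+a,ys+b]for a in(-.5,.5)for b in(-.5,.5)]))
def pose(kind,p):
    if kind=="tin":  # x,y,z,yaw of axis heading, elevation
        return R.from_euler("ZY",[p[3],np.pi/2-p[4]]),p[:3]
    return R.from_euler("z",p[3] if len(p)>3 else 0),p[:3]
def fit(kind,views,p0,step):
    ms=[(s,rhull(r))for s,r in views]
    def f(p):
        r,t=pose(kind,p);P=r.apply(MOD[kind])+t;c=0
        for s,m in ms:
            q=hullmask(proj(s,P));c+=1-(q&m).sum()/(q|m).sum()
        return c/len(ms)
    p0=np.array(p0,float);sx=np.vstack([p0]+[p0+np.eye(len(p0))[i]*step[i]for i in range(len(p0))])
    o=minimize(f,p0,method="Nelder-Mead",options=dict(initial_simplex=sx,maxfev=250,xatol=1e-4,fatol=1e-5));return o.x,1-o.fun
def cent(d):
    l,t,w,h=d["box"];return (l+w/2-.5,t+h/2-.5)
E
cat > a.py <<'E'
from h import *
t=snapshot("top");s=snapshot("side")
def look(n):return [[d for d in spotter.trace(n,v) if d["conf"]>.3] for v in(t,s)]
for n in("tray","tama_bin","cup_bin","plunger_top","tin"):
    a,b=look(n);print(n,[(round(d["conf"],2),d["box"])for d in a],[(round(d["conf"],2),d["box"])for d in b])
    if not a or not b:continue
    X=tri(t,cent(a[0]),s,cent(b[0]))
    V=[(t,a[0]["region"]),(s,b[0]["region"])]
    if n=="tin":p0=[X[0]+.047,X[1],.062,np.pi,.52];st=[.01,.01,.01,.2,.1]
    else:p0=[X[0],X[1],0,0.03];st=[.01,.01,.005,.15]
    x,q=fit(n,V,p0,st);print("   tri",X.round(3),"fit",x.round(4),"iou",round(q,3))
for n in("tama0","cup0"):
    a,b=look(n);print(n,len(a),len(b),[d["box"] for d in a],[d["box"]for d in b])
    k=n[:-1]
    for d in a:
        c=onplane(t,cent(d),.036)
        for e in b:
            X=tri(t,cent(d),s,cent(e))
            if abs(X[2]-.036)<.012:
                gap=np.linalg.norm(proj(t,X[None])[0]-cent(d))
                if gap<4:
                    x,q=fit(k,[(t,d["region"]),(s,e["region"])],X,[.005]*3);print("   ",x.round(4),round(q,3),round(gap,1))
for n in("ken","float","mallet"):
    a,b=look(n);print(n,[onplane(t,cent(d),.02).round(3)for d in a])
E
python3 a.py
```

```text
tray [(0.72, [248.2, 210.7, 142.5, 95.0]), (0.61, [456.6, 225.7, 34.1, 53.6])] [(0.88, [236.1, 230.6, 143.1, 112.0]), (0.61, [302.4, 294.5, 29.7, 28.7])]
   tri [ 0.565 -0.014 -0.014] fit [ 0.5618 -0.0123  0.0026  0.0922] iou 0.975
tama_bin [(0.86, [110.5, 281.4, 85.9, 71.8]), (0.33, [342.2, 154.4, 80.9, 39.5])] [(0.6, [153.6, 178.7, 72.5, 62.4])]
   tri [0.419 0.349 0.028] fit [ 0.4172  0.3432  0.0032 -0.0608] iou 0.96
cup_bin [(0.79, [123.4, 200.3, 86.7, 70.9])] [(0.9, [220.2, 166.6, 74.2, 58.0]), (0.54, [316.2, 200.1, 45.7, 34.2]), (0.47, [289.8, 224.3, 15.8, 28.0])]
   tri [0.607 0.336 0.013] fit [0.5964 0.3184 0.0066 0.0223] iou 0.951
plunger_top [(0.49, [466.2, 306.2, 16.4, 14.6])] [(0.88, [328.3, 389.9, 20.1, 19.8])]
   tri [ 0.434 -0.337  0.08 ] fit [ 0.4522 -0.3351 -0.0221  0.282 ] iou 0.149
tin [(0.91, [459.7, 223.9, 27.8, 56.3])] [(0.87, [363.9, 342.3, 65.6, 43.0])]
   tri [ 0.561 -0.337  0.09 ] fit [ 0.6113 -0.3435  0.0623  2.9759  0.4996] iou 0.954
tama0 3 4 [[348.4, 261.8, 31.3, 24.1], [348.9, 224.2, 26.5, 21.0], [439.3, 228.7, 36.8, 58.2]] [[332.4, 278.1, 28.0, 24.8], [278.3, 268.6, 26.0, 21.9], [302.3, 294.7, 28.8, 27.8], [313.8, 251.5, 17.2, 28.1]]
    [ 0.5273 -0.1101  0.0372] 0.955 1.5
    [ 0.6116 -0.1044  0.0359] 0.956 0.2
cup0 2 3 [[258.0, 228.0, 20.8, 21.5], [312.9, 224.2, 17.0, 21.9]] [[255.1, 241.5, 19.2, 29.8], [288.1, 223.0, 15.5, 25.6], [313.1, 252.4, 19.0, 27.8]]
    [0.6026 0.1062 0.0372] 0.941 1.1
    [ 0.6059 -0.0167  0.0362] 0.937 0.3
ken [array([0.756, 0.142, 0.02 ]), array([ 0.529, -0.114,  0.02 ])]
float [array([ 0.755, -0.155,  0.02 ])]
mallet [array([ 0.393, -0.101,  0.02 ])]
```

```bash
cat >> h.py <<'E'
def go(X,yaw=None):
    o=robot.get_obs();r=R.from_euler("xyz",o["ee_rot"]);d=r.inv().apply(np.array(X)-o["tool_pos"])
    print("t %.1f tcp %s rpy %s w %.3f"%(o["time"],o["tool_pos"].round(4),np.degrees(o["ee_rot"]).round(2),o["width"]),"| delta tool mm",(d*1000).round(1), end=" ")
    if yaw is not None:print("| turn",np.degrees((r.inv()*R.from_euler("xyz",[np.pi,0,yaw])).as_rotvec()).round(1),end="")
    print()
def parts(conf=.3,t=None,s=None):
    t=t or snapshot("top");s=s or snapshot("side");out=[]
    for k,z in(("tama",.038),("cup",.037)):
        a,b=[[d for d in spotter.trace(k+"0",v) if d["conf"]>conf] for v in(t,s)]
        for d in a:
            c=onplane(t,cent(d),z)
            m=[e for e in b if np.linalg.norm(tri(t,cent(d),s,cent(e))-c)<.015 and np.linalg.norm(proj(s,c[None])[0]-cent(e))<8]
            if m:
                x,q=fit(k,[(t,d["region"]),(s,m[0]["region"])],c,[.005]*3);out.append((k,x.round(4),round(q,3)))
            else:out.append((k,c.round(4),"top only",round(d["conf"],2)))
        for e in b:
            c=onplane(s,cent(e),z)
            if not any(np.linalg.norm(c[:2]-o[1][:2])<.02 for o in out):out.append((k,c.round(4),"side only",round(e["conf"],2)))
    return out
E
python3 - <<'E'
from h import *
t=snapshot("top");s=snapshot("side")
for p in parts(.2,t,s):print(p)
# bins: z fixed
for n,X in(("tama_bin",(.417,.343)),("cup_bin",(.60,.325)),("tray",(.562,-.012))):
    a,b=[spotter.trace(n,v)[0] for v in(t,s)]
    import h
    h.MOD["b"]=MOD[n]
    old=h.pose;h.pose=lambda k,p:(R.from_euler("z",p[2]),np.array([p[0],p[1],0]))
    for V in([(t,a["region"]),(s,b["region"])],[(t,a["region"])],[(s,b["region"])]):
        x,q=fit("b",V,[*X,.03],[.01,.01,.1]);print(n,x.round(4),round(q,3))
    h.pose=old
go([.5,.3,.25],np.pi)
E
```

```text
('tama', array([ 0.5277, -0.1101,  0.0367]), np.float64(0.916))
('tama', array([ 0.5234, -0.0171,  0.0353]), np.float64(0.949))
('tama', array([ 0.6118, -0.1047,  0.0368]), np.float64(0.95))
('cup', array([ 0.6058, -0.0172,  0.0388]), np.float64(0.927))
('cup', array([0.6031, 0.1065, 0.0348]), np.float64(0.914))
('cup', array([0.5043, 0.0848, 0.0356]), np.float64(0.9))
tama_bin [ 0.4178  0.3453 -0.0577] 0.944
tama_bin [ 0.4162  0.3448 -0.0523] 0.959
tama_bin [ 0.4186  0.3415 -0.0377] 0.941
cup_bin [0.5978 0.3216 0.021 ] 0.974
cup_bin [0.5978 0.3226 0.0139] 0.987
cup_bin [0.5978 0.3197 0.0445] 0.968
tray [ 0.5636 -0.0101  0.0948] 0.968
tray [ 0.5623 -0.0094  0.0935] 0.974
tray [ 0.5624 -0.0129  0.0902] 0.968
t 1.8 tcp [0.1656 0.5245 0.2165] rpy [179.99  -0.   162.48] w 0.094 | delta tool mm [-386.5 -113.4  -33.5] | turn [  0.   -0.  -17.5]
```

servo_tool --commands '[-0.455,-0.3175,0.07,0,0,-17.5,0.065,-0.455,-0.3175,0.07,0,0,-17.5,0.065,-0.455,-0.3175,0.07,0,0,-17.5,0.065,-0.455,-0.3175,0.07,0,0,-17.5,0.065,-0.455,-0.3175,0.07,0,0,-17.5,0.065,-0.455,-0.3175,0.07,0,0,-17.5,0.065,-0.455,-0.3175,0.07,0,0,-17.5,0.065,-0.455,-0.3175,0.07,0,0,-17.5,0.065,-0.455,-0.3175,0.07,0,0,-17.5,0.065,-0.455,-0.3175,0.07,0,0,-17.5,0.065]'

```text
time: 3.05
tool_pos: [0.5052, 0.0813, 0.1453]
ee_rot: [-3.141, -0.002, 3.135]
wrist_force: [-0.1, 1.2, -0.3]
width: 0.0653
finger_force: 0.0
```

servo_tool --commands '[0,0,0.05,0,0,0,0.065,0,0,0.1,0,0,0,0.065,0,0,0.117,0,0,0,0.065,0,0,0.117,0,0,0,0.065,0,0,0.117,0,0,0,0,0,0,0.117,0,0,0,0,0,0,0.117,0,0,0,0,0,0,0.117,0,0,0,0,0,0,0.117,0,0,0,0]'

```text
time: 4.18
tool_pos: [0.5048, 0.0849, 0.0307]
ee_rot: [3.141, 0.002, 3.141]
wrist_force: [-0.4, 0.5, 5.9]
width: 0.0367
finger_force: 30.0
```

servo_tool --commands '[0,0,-0.05,0,0,0,0,0,0,-0.1,0,0,0,0,-0.03,0.05,-0.1,0,0,0,0,-0.06,0.1,-0.1,0,0,0,0,-0.095,0.155,-0.1,0,0,0,0,-0.12,0.2,-0.1,0,0,0,0,-0.13,0.217,-0.1,0,0,0,0,-0.13,0.217,-0.1,0,0,0,0,-0.13,0.217,-0.05,0,0,0,0,-0.13,0.217,-0.005,0,0,0,0]'

```text
time: 5.42
tool_pos: [0.6337, 0.3003, 0.0337]
ee_rot: [-3.141, 0.0, 3.14]
wrist_force: [-0.8, 0.0, -0.8]
width: 0.0367
finger_force: 30.0
```

servo_tool --commands '[0,0,0.002,0,0,0,0,0,0,0.002,0,0,0,0.055,0,0,0.002,0,0,0,0.055,0,0,0.002,0,0,0,0.055,0,0,-0.05,0,0,0,0.055,0,0,-0.11,0,0,0,0.055,0.03,-0.05,-0.11,0,0,0,0.055,0.05,-0.1,-0.11,0,0,0,0.055,0.05,-0.15,-0.11,0,0,0,0.055,0.05,-0.15,-0.11,0,0,0,0.055]'

```text
time: 6.68
tool_pos: [0.5842, 0.1487, 0.146]
ee_rot: [-3.141, 0.002, 3.137]
wrist_force: [0.2, 0.4, -0.2]
width: 0.0545
finger_force: 0.0
```

```bash
python3 - <<'E'
from h import *
t=snapshot("top");s=snapshot("side")
for p in parts(.2,t,s):print(p)
cv2.imwrite("pics/t1.png",np.hstack([t["img"][150:390,60:460],s["img"][130:370,120:520]]))
go([.6031,.1065,.029],np.pi)
E
```

```text
('tama', array([ 0.5267, -0.1109,  0.0384]), np.float64(0.953))
('tama', array([ 0.6127, -0.1057,  0.0369]), np.float64(0.923))
('tama', array([ 0.5235, -0.0178,  0.0362]), np.float64(0.944))
('cup', array([ 0.6044, -0.0109,  0.037 ]), 'top only', 0.75)
('cup', array([0.6022, 0.1046, 0.037 ]), 'side only', 0.94)
('cup', array([0.6294, 0.3019, 0.037 ]), 'side only', 0.67)
('cup', array([0.4196, 0.3381, 0.037 ]), 'side only', 0.29)
t 7.0 tcp [0.584  0.153  0.1445] rpy [ 1.7998e+02  1.0000e-02 -1.7992e+02] w 0.055 | delta tool mm [-19.  -46.6 115.5] | turn [0.  0.  0.1]
```

View pics/t1.png

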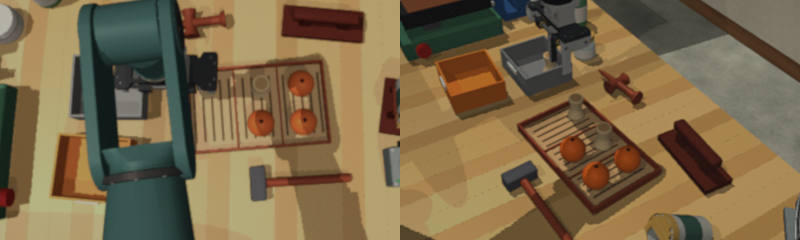

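The picture shows the first cup released inside the grey bin and two cups and three tamas still on the tray. Next I'll take the cup at (.603,.106).

servo_tool --commands '[-0.019,-0.047,0.03,0,0,0,0.065,-0.019,-0.047,0.06,0,0,0,0.065,-0.019,-0.047,0.1,0,0,0,0.065,-0.019,-0.047,0.116,0,0,0,0.065,-0.019,-0.047,0.116,0,0,0,0.065,-0.019,-0.047,0.116,0,0,0,0,-0.019,-0.047,0.116,0,0,0,0,-0.019,-0.047,0.116,0,0,0,0,-0.019,-0.047,0.116,0,0,0,0]'

```text
time: 8.1
tool_pos: [0.603, 0.1052, 0.0286]
ee_rot: [3.141, 0.0, 3.141]
wrist_force: [0.3, 1.6, 0.3]
width: 0.0368
finger_force: 30.0
```

servo_tool --commands '[0,0,-0.05,0,0,0,0,0,0,-0.1,0,0,0,0,0.002,0.06,-0.1,0,0,0,0,0.003,0.12,-0.1,0,0,0,0,0.005,0.18,-0.1,0,0,0,0,0.005,0.238,-0.1,0,0,0,0,0.005,0.238,-0.1,0,0,0,0,0.005,0.238,-0.05,0,0,0,0,0.005,0.238,-0.002,0,0,0,0,0.005,0.238,-0.001,0,0,0,0]'

```text
time: 9.35
tool_pos: [0.5974, 0.3411, 0.0275]
ee_rot: [-3.14, -0.003, 3.14]
wrist_force: [0.5, -0.5, 0.1]
width: 0.0366
finger_force: 51.4
```

servo_tool --commands '[0,0,0,0,0,0,0.055,0,0,0,0,0,0,0.055,0,0,0,0,0,0,0.055,0,0,-0.05,0,0,0,0.055,0,0,-0.11,0,0,0,0.055,0,-0.06,-0.11,0,0,0,0.055,0,-0.12,-0.11,0,0,0,0.055,0,-0.18,-0.11,0,0,0,0.055,0,-0.24,-0.11,0,0,0,0.065,0,-0.28,-0.11,0,0,0,0.065]'

```text
time: 10.6
tool_pos: [0.5977, 0.06, 0.1401]
ee_rot: [-3.141, 0.001, 3.139]
wrist_force: [0.5, -0.0, 0.2]
width: 0.0647
finger_force: 0.0
```

```bash
python3 - <<'E'
from h import *
for p in parts(.2):print(p)
go([.6055,-.0172,.029],np.pi)
E
```

```text
('tama', array([ 0.6111, -0.1053,  0.0378]), np.float64(0.933))
('tama', array([ 0.5231, -0.0175,  0.0376]), np.float64(0.958))
('tama', array([ 0.5269, -0.1107,  0.0342]), np.float64(0.934))
('cup', array([0.5971, 0.3444, 0.0326]), np.float64(0.91))
('cup', array([0.6301, 0.3025, 0.0379]), np.float64(0.738))
('cup', array([ 0.6054, -0.018 ,  0.0391]), np.float64(0.773))
('cup', array([ 0.5889, -0.3127,  0.037 ]), 'side only', 0.42)
t 10.9 tcp [0.5979 0.0638 0.1397] rpy [ 1.7996e+02  2.0000e-02 -1.7996e+02] w 0.065 | delta tool mm [ -7.5 -81.  110.6] | turn [0. 0. 0.]
```

servo_tool --commands '[-0.0075,-0.05,0,0,0,0,0.065,-0.0075,-0.081,0.02,0,0,0,0.065,-0.0075,-0.081,0.05,0,0,0,0.065,-0.0075,-0.081,0.09,0,0,0,0.065,-0.0075,-0.081,0.111,0,0,0,0.065,-0.0075,-0.081,0.111,0,0,0,0.065,-0.0075,-0.081,0.111,0,0,0,0,-0.0075,-0.081,0.111,0,0,0,0,-0.0075,-0.081,0.111,0,0,0,0,-0.0075,-0.081,0.111,0,0,0,0]'

```text
time: 12.15
tool_pos: [0.6061, -0.0183, 0.0297]
ee_rot: [3.142, 0.002, 3.141]
wrist_force: [0.7, 0.5, 2.5]
width: 0.0364
finger_force: 30.1
```

servo_tool --commands '[0,0,-0.05,0,0,0,0,0,0.02,-0.1,0,0,0,0,0.01,0.08,-0.1,0,0,0,0,0.02,0.14,-0.1,0,0,0,0,0.03,0.2,-0.1,0,0,0,0,0.04,0.26,-0.1,0,0,0,0,0.0435,0.318,-0.1,0,0,0,0,0.0435,0.318,-0.1,0,0,0,0,0.0435,0.318,-0.05,0,0,0,0,0.0435,0.318,-0.002,0,0,0,0]'

```text
time: 13.4
tool_pos: [0.5627, 0.2989, 0.0301]
ee_rot: [3.141, 0.002, 3.141]
wrist_force: [-0.5, 0.0, -1.0]
width: 0.0368
finger_force: 30.2
```

servo_tool --commands '[0,0,0,0,0,0,0,0,0,0,0,0,0,0.055,0,0,0,0,0,0,0.055,0,0,-0.05,0,0,0,0.055,0,0,-0.11,0,0,0,0.055,0.01,-0.06,-0.11,0,0,0,0.08,0.02,-0.12,-0.11,0,0,0,0.08,0.03,-0.18,-0.11,0,0,0,0.08,0.035,-0.24,-0.11,0,0,0,0.08,0.035,-0.26,-0.11,0,0,0,0.08]'

```text
time: 14.65
tool_pos: [0.5265, 0.0364, 0.1417]
ee_rot: [-3.141, 0.002, 3.137]
wrist_force: [0.2, 0.6, 0.2]
width: 0.0798
finger_force: 0.0
```

```bash
python3 - <<'E'
from h import *
for p in parts(.2):print(p)
go([.523,-.0175,.03],np.pi)
E
```

```text
('tama', array([ 0.6126, -0.1048,  0.0376]), np.float64(0.95))
('tama', array([ 0.5276, -0.1109,  0.0375]), np.float64(0.91))
('tama', array([ 0.5205, -0.0147,  0.038 ]), 'side only', 0.73)
('tama', array([ 0.4539, -0.314 ,  0.038 ]), 'side only', 0.38)
('cup', array([0.591 , 0.3405, 0.037 ]), 'top only', 0.86)
('cup', array([0.561 , 0.2993, 0.0418]), np.float64(0.775))
('cup', array([0.7511, 0.1416, 0.037 ]), 'top only', 0.51)
t 14.9 tcp [0.527  0.0407 0.1408] rpy [ 1.7997e+02  3.0000e-02 -1.7995e+02] w 0.080 | delta tool mm [  4.1 -58.3 110.8] | turn [0. 0. 0.]
```

servo_tool --commands '[0.004,-0.058,0,0,0,0,0.08,0.004,-0.058,0.03,0,0,0,0.08,0.004,-0.058,0.07,0,0,0,0.08,0.004,-0.058,0.111,0,0,0,0.08,0.004,-0.058,0.111,0,0,0,0.08,0.004,-0.058,0.111,0,0,0,0,0.004,-0.058,0.111,0,0,0,0,0.004,-0.058,0.111,0,0,0,0,0.004,-0.058,0.111,0,0,0,0,0.004,-0.058,0.111,0,0,0,0]'

```text
time: 16.2
tool_pos: [0.5245, -0.0182, 0.0316]
ee_rot: [3.141, 0.004, 3.141]
wrist_force: [0.5, 1.1, 5.8]
width: 0.0593
finger_force: 30.0
```

servo_tool --commands '[0,0,-0.06,0,0,0,0,0.02,0.04,-0.11,0,0,0,0,0.04,0.1,-0.11,0,0,0,0,0.065,0.16,-0.11,0,0,0,0,0.09,0.215,-0.11,0,0,0,0,0.115,0.27,-0.11,0,0,0,0,0.135,0.325,-0.11,0,0,0,0,0.14,0.344,-0.1,0,0,0,0,0.14,0.344,-0.06,0,0,0,0,0.14,0.344,-0.01,0,0,0,0]'

```text
time: 17.45
tool_pos: [0.3837, 0.3267, 0.0395]
ee_rot: [3.14, 0.003, -3.141]
wrist_force: [0.1, -0.6, -0.1]
width: 0.0588
finger_force: 30.0
```

servo_tool --commands '[0,0,0.01,0,0,0,0,0,0,0.01,0,0,0,0.068,0,0,0.01,0,0,0,0.068,0,0,-0.05,0,0,0,0.068,0,0,-0.1,0,0,0,0.068,-0.02,-0.06,-0.1,0,0,0,0.08,-0.05,-0.12,-0.1,0,0,0,0.08,-0.08,-0.18,-0.1,0,0,0,0.08,-0.11,-0.24,-0.1,0,0,0,0.08,-0.14,-0.29,-0.1,0,0,0,0.08]'

```text
time: 18.7
tool_pos: [0.5188, 0.0427, 0.1411]
ee_rot: [3.141, 0.003, 3.141]
wrist_force: [0.3, 1.7, -0.7]
width: 0.0795
finger_force: 0.0
```

```bash
python3 - <<'E'
from h import *
t=snapshot("top");s=snapshot("side")
for p in parts(.2,t,s):print(p)
cv2.imwrite("pics/t2.png",np.hstack([t["img"][150:390,60:460],s["img"][130:370,120:520]]))
go([.527,-.111,.03],np.pi)
E
```

```text
('tama', array([ 0.6121, -0.105 ,  0.035 ]), np.float64(0.917))
('tama', array([0.3824, 0.3234, 0.0402]), np.float64(0.877))
('tama', array([ 0.5271, -0.1111,  0.0379]), np.float64(0.959))
('tama', array([0.4198, 0.3365, 0.038 ]), 'side only', 0.3)
('cup', array([0.6287, 0.3002, 0.037 ]), 'top only', 0.91)
('cup', array([0.559 , 0.3012, 0.037 ]), 'top only', 0.86)
('cup', array([0.5918, 0.3401, 0.037 ]), 'top only', 0.61)
('cup', array([ 0.3895, -0.1199,  0.037 ]), 'side only', 0.29)
t 19.0 tcp [0.5175 0.0455 0.14  ] rpy [ 1.7996e+02  3.0000e-02 -1.7998e+02] w 0.080 | delta tool mm [  -9.4 -156.6  109.9] | turn [0. 0. 0.]
```

View pics/t2.png

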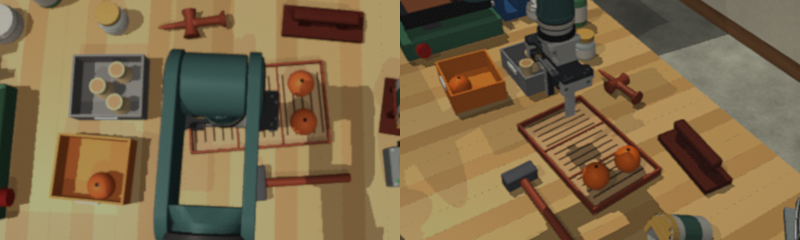

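servo_tool --commands '[-0.009,-0.06,0,0,0,0,0.076,-0.009,-0.12,0,0,0,0,0.076,-0.009,-0.1565,0.01,0,0,0,0.076,-0.009,-0.1565,0.04,0,0,0,0.076,-0.009,-0.1565,0.08,0,0,0,0.076,-0.009,-0.1565,0.104,0,0,0,0.076,-0.009,-0.1565,0.104,0,0,0,0,-0.009,-0.1565,0.104,0,0,0,0,-0.009,-0.1565,0.104,0,0,0,0,-0.009,-0.1565,0.104,0,0,0,0]'

```text
time: 20.25
tool_pos: [0.5275, -0.1119, 0.0368]
ee_rot: [-3.141, 0.002, 3.141]
wrist_force: [0.7, 0.3, 1.5]
width: 0.0593
finger_force: 30.0
```

servo_tool --commands '[0,0,-0.06,0,0,0,0,0.01,0.04,-0.1,0,0,0,0,0.02,0.1,-0.1,0,0,0,0,0.03,0.16,-0.1,0,0,0,0,0.04,0.22,-0.1,0,0,0,0,0.05,0.28,-0.1,0,0,0,0,0.06,0.34,-0.1,0,0,0,0,0.07,0.4,-0.1,0,0,0,0,0.078,0.433,-0.1,0,0,0,0,0.078,0.433,-0.1,0,0,0,0]'

```text
time: 21.5
tool_pos: [0.4481, 0.3232, 0.1357]
ee_rot: [3.141, 0.0, -3.138]
wrist_force: [0.2, -0.4, -0.3]
width: 0.0588
finger_force: 30.0
```

servo_tool --commands '[0,0,0.05,0,0,0,0,0,0,0.1,0,0,0,0,0,0,0.1,0,0,0,0,0,0,0.1,0,0,0,0.068,0,0,0.1,0,0,0,0.068,0,0,0.05,0,0,0,0.068,0,0,0,0,0,0,0.068,-0.04,-0.06,0,0,0,0,0.08,-0.06,-0.12,0,0,0,0,0.08,-0.1,-0.17,0,0,0,0,0.08]'

```text
time: 22.75
tool_pos: [0.5434, 0.1587, 0.1386]
ee_rot: [3.141, 0.005, -3.141]
wrist_force: [-0.6, 0.6, -0.1]
width: 0.0795
finger_force: 0.0
```

```bash
python3 - <<'E'
from h import *
for p in parts(.2):print(p)
go([.612,-.105,.034],np.pi)
E
```

```text
('tama', array([ 0.6117, -0.1047,  0.0366]), np.float64(0.946))
('tama', array([0.4515, 0.3159, 0.0376]), np.float64(0.526))
('tama', array([0.3865, 0.3322, 0.038 ]), 'side only', 0.74)
('cup', array([0.4491, 0.2966, 0.037 ]), 'top only', 0.59)
('cup', array([ 0.5741, -0.3573,  0.037 ]), 'top only', 0.36)
('cup', array([0.5647, 0.3099, 0.037 ]), 'side only', 0.61)
('cup', array([0.4189, 0.3378, 0.037 ]), 'side only', 0.61)
('cup', array([0.6122, 0.2949, 0.037 ]), 'side only', 0.58)
('cup', array([0.5993, 0.3309, 0.037 ]), 'side only', 0.57)
t 23.1 tcp [0.5422 0.1609 0.1367] rpy [ 1.7995e+02  9.0000e-02 -1.7998e+02] w 0.080 | delta tool mm [ -69.6 -266.1  102.5] | turn [0.1 0.1 0. ]
```

servo_tool --commands '[-0.015,-0.06,0,0,0,0,0.076,-0.03,-0.12,0,0,0,0,0.076,-0.045,-0.18,0,0,0,0,0.076,-0.06,-0.24,0,0,0,0,0.076,-0.0695,-0.2655,0,0,0,0,0.076,-0.0695,-0.2655,0.01,0,0,0,0.076,-0.0695,-0.2655,0.06,0,0,0,0.076,-0.0695,-0.2655,0.099,0,0,0,0.076,-0.0695,-0.2655,0.099,0,0,0,0.076,-0.0695,-0.2655,0.099,0,0,0,0.076]'

```text
time: 24.3
tool_pos: [0.6124, -0.1038, 0.038]
ee_rot: [3.142, 0.002, -3.14]
wrist_force: [-0.1, -0.0, 0.9]
width: 0.0758
finger_force: 0.0
```

servo_tool --commands '[0,0,0,0,0,0,0,0,0,0,0,0,0,0,0,0,0,0,0,0,0,0,0,0,0,0,0,0,0,0,-0.06,0,0,0,0,0,0,-0.11,0,0,0,0,0.02,0.05,-0.11,0,0,0,0,0.02,0.1,-0.11,0,0,0,0]'

```text
time: 25.3
tool_pos: [0.5909, -0.0053, 0.1472]
ee_rot: [-3.141, 0.001, 3.139]
wrist_force: [1.1, -0.1, -0.4]
width: 0.059
finger_force: 30.0
```

```bash
python3 - <<'E'
from h import *
for p in parts(.25):print(p)
go([.419,.382,.142],np.pi)
E
```

```text
('tama', array([0.4495, 0.3196, 0.0416]), np.float64(0.885))
('tama', array([0.3823, 0.3236, 0.041 ]), np.float64(0.866))
('tama', array([ 0.5898, -0.0064,  0.038 ]), 'top only', 0.56)
('tama', array([0.6501, 0.1144, 0.038 ]), 'side only', 0.58)
('cup', array([0.5985, 0.3437, 0.0321]), np.float64(0.837))
('cup', array([0.5611, 0.3001, 0.0397]), np.float64(0.791))
('cup', array([0.6292, 0.2994, 0.0433]), np.float64(0.79))
t 25.6 tcp [ 0.5915 -0.0064  0.1459] rpy [-1.7996e+02 -5.0000e-02  1.7993e+02] w 0.059 | delta tool mm [172.9 388.2   3.8] | turn [-0.  -0.1 -0.1]
```

servo_tool --commands '[0.025,0.055,0,0,0,0,0,0.05,0.11,0,0,0,0,0,0.075,0.165,0,0,0,0,0,0.1,0.22,0,0,0,0,0,0.125,0.275,0,0,0,0,0,0.15,0.33,0,0,0,0,0,0.1745,0.385,0,0,0,0,0,0.1745,0.39,0,0,0,0,0,0.1745,0.39,0.03,0,0,0,0,0.1745,0.39,0.067,0,0,0,0]'

```text
time: 26.85
tool_pos: [0.4195, 0.3837, 0.0797]
ee_rot: [3.141, 0.003, 3.139]
wrist_force: [-0.6, 0.3, -1.7]
width: 0.0589
finger_force: 30.0
```

servo_tool --commands '[0,0,0,0,0,0,0,0,0,0,0,0,0,0,0,0,0,0,0,0,0.07,0,0,0,0,0,0,0.07,0,0,0,0,0,0,0.08,0,0,-0.06,0,0,0,0.08,0,0,-0.12,0,0,0,0.09,-0.04,-0.05,-0.12,0,0,0,0.09,-0.08,-0.1,-0.12,0,0,0,0.09,-0.12,-0.15,-0.12,0,0,0,0.09]'

```text
time: 28.1
tool_pos: [0.5353, 0.2372, 0.2003]
ee_rot: [3.141, 0.002, -3.141]
wrist_force: [0.7, 1.3, -0.5]
width: 0.0898
finger_force: 0.0
```

servo_tool --commands '[-0.02,-0.06,-0.02,0,0,0,0.09,-0.04,-0.12,-0.04,0,0,0,0.09,-0.05,-0.18,-0.05,0,0,0,0.09,-0.05,-0.24,-0.05,0,0,0,0.09,-0.05,-0.3,-0.05,0,0,0,0.09,-0.05,-0.35,-0.05,0,0,0,0.09]'

```text
time: 28.85
tool_pos: [0.584, -0.1141, 0.2498]
ee_rot: [-3.141, 0.001, 3.14]
wrist_force: [0.9, 0.5, -0.4]
width: 0.09
finger_force: 0.0
```

```bash
python3 - <<'E'
from h import *
t=snapshot("top");s=snapshot("side")
for p in parts(.25,t,s):print(p)
a,b=[spotter.trace("tin",v)[0] for v in(t,s)]
for p0 in([.61,-.34,.062,2.98,.52],[.615,-.345,.06,2.95,.5]):
  x,q=fit("tin",[(t,a["region"]),(s,b["region"])],p0,[.01,.01,.01,.2,.1]);print("tin",x.round(4),round(q,3))
for n in("tin","plunger_top","tray"):
  for v in(t,s):print(n,[(round(d["conf"],2),d["box"])for d in spotter.trace(n,v)][:2])
cv2.imwrite("pics/t3.png",np.hstack([t["img"][180:380,80:280],cv2.resize(t["img"][210:350,420:520],(400,560))[:200*2:2][:200],]) if 0 else cv2.resize(np.hstack([t["img"][200:360,100:260],t["img"][210:370,420:540],s["img"][320:480,290:450]]),None,fx=1.8,fy=1.8))
go([.56,-.335,.25],np.pi-.166)
E
```

```text
('tama', array([0.4196, 0.3849, 0.0363]), np.float64(0.883))
('tama', array([0.4505, 0.3208, 0.0393]), np.float64(0.871))
('tama', array([0.381 , 0.3227, 0.0423]), np.float64(0.859))
('tama', array([ 0.3975, -0.0058,  0.038 ]), 'top only', 0.66)
('tama', array([ 0.5476, -0.0514,  0.038 ]), 'side only', 0.38)
('cup', array([0.6291, 0.2995, 0.0439]), np.float64(0.827))
('cup', array([0.5977, 0.3438, 0.0343]), np.float64(0.831))
('cup', array([0.5614, 0.3011, 0.0371]), np.float64(0.8))
tin [ 0.6104 -0.3416  0.0606  3.0182  0.5403] 0.947
tin [ 0.6101 -0.3422  0.0614  3.0095  0.5435] 0.949
tin [(0.69, [459.2, 224.2, 32.4, 56.2]), (0.48, [312.7, 317.4, 7.8, 26.1])]
tin [(0.6, [365.0, 341.8, 64.7, 41.1])]
plunger_top [(0.82, [467.1, 306.6, 18.6, 15.9]), (0.23, [342.2, 152.0, 14.2, 36.7])]
plunger_top [(0.86, [328.2, 389.2, 18.3, 20.4])]
tray [(0.93, [248.4, 213.8, 138.9, 91.6])]
tray []
t 29.6 tcp [ 0.5843 -0.1112  0.2495] rpy [ 180.      0.   -179.96] w 0.090 | delta tool mm [  24.4 -223.8   -0.5] | turn [0.  0.  9.5]
```

View pics/t3.png

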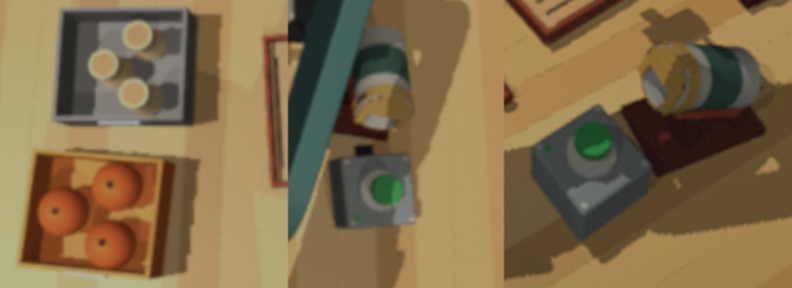

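The left crop shows the three cups standing in the grey bin and three tamas in the orange one. The tin lies in its rest with the notch at the lower edge, and the green plunger is beside it. I'll move the arm clear and average several tin fits.

servo_tool --commands '[0.05,0.06,0,0,0,0,0.09,0.1,0.12,0,0,0,0,0.09,0.15,0.18,0,0,0,0,0.09,0.15,0.2,0,0,0,0,0.09,0.15,0.2,0,0,0,0,0.09]'

```text
time: 30.18
tool_pos: [0.4326, 0.0912, 0.2504]
ee_rot: [3.141, 0.002, -3.136]
wrist_force: [0.0, 0.5, 0.8]
width: 0.0902
finger_force: 0.0
```

```bash
cat > tin.py <<'E'
from h import *
import h
o=h.pose;A=[]
for i in range(4):
    t=snapshot("top");s=snapshot("side")
    a,b=[spotter.trace("tin",v)[0] for v in(t,s)];V=[(t,a["region"]),(s,b["region"])]
    h.pose=o;x,q=fit("tin",V,[.61,-.342,.062,3.0,.52],[.01,.01,.01,.2,.1])
    MOD["c"]=MOD["tin"];h.pose=lambda k,p:o("tin",[p[0],p[1],.062,p[2],.5236])
    y,r=fit("c",V,[.61,-.342,3.0],[.01,.01,.2]);print(x.round(4),round(q,3),y.round(4),round(r,3));A.append(np.r_[x,y])
    pa,pb=[spotter.trace("plunger_top",v)[0] for v in(t,s)];print("pl",tri(t,cent(pa),s,cent(pb)).round(4))
print(np.mean(A,0).round(4))
E
python3 tin.py; python3 -c "
from h import *
go([.56,-.335,.25],np.pi-.166)"
```

```text
[ 0.6115 -0.3435  0.0607  2.9793  0.5172] 0.943 [ 0.6107 -0.3439  2.9718] 0.939
pl [ 0.4298 -0.3377  0.0867]
[ 0.612  -0.3429  0.0602  2.9954  0.5106] 0.956 [ 0.6107 -0.3436  2.9752] 0.95
pl [ 0.4319 -0.3403  0.0899]
[ 0.6111 -0.3429  0.0619  2.9904  0.51  ] 0.95 [ 0.6106 -0.3426  2.9954] 0.948
pl [ 0.4308 -0.3381  0.0919]
[ 0.6116 -0.343   0.0602  2.9833  0.5246] 0.96 [ 0.6108 -0.3432  2.9819] 0.956
pl [ 0.4313 -0.3398  0.0899]
[ 0.6115 -0.3431  0.0607  2.9871  0.5156  0.6107 -0.3434  2.9811]
t 31.4 tcp [0.4343 0.0883 0.2495] rpy [179.99   0.   179.99] w 0.090 | delta tool mm [-125.8 -423.3   -0.5] | turn [0.  0.  9.5]
```

servo_tool --commands '[-0.02,-0.06,0,0,0,9.2,0.09,-0.04,-0.12,0,0,0,9.2,0.09,-0.06,-0.18,0,0,0,9.2,0.09,-0.08,-0.24,0,0,0,9.2,0.09,-0.1,-0.3,0,0,0,9.2,0.09,-0.12,-0.36,0,0,0,9.2,0.09,-0.148,-0.42,0,0,0,9.2,0.09,-0.148,-0.427,0,0,0,9.2,0.09,-0.148,-0.427,0,0,0,9.2,0.09]'

```text
time: 32.5
tool_pos: [0.5819, -0.3391, 0.2485]
ee_rot: [3.14, -0.002, 2.98]
wrist_force: [-0.6, 0.1, -0.0]
width: 0.0902
finger_force: 0.0
```

servo_tool --commands '[0,0,0.02,0,7.5,0,0.09,0,0,0.05,0,15,0,0.09,0,0,0.07,0,15,0,0.09,0,0,0.073,0,15,0,0.09,0,0,0.073,0,15,0,0.09]'

```text
time: 33.12
tool_pos: [0.5823, -0.3378, 0.179]
ee_rot: [-3.141, -0.259, 2.982]
wrist_force: [0.2, -0.8, 0.5]
width: 0.09
finger_force: 0.0
```

```bash
python3 - <<'E'
from h import *
go([.559,-.335,.089])
print(R.from_euler("xyz",robot.get_obs()["ee_rot"]).as_matrix().round(3))
E
```

```text
t 33.1 tcp [ 0.5823 -0.3378  0.179 ] rpy [-179.95  -14.84  170.84] w 0.090 | delta tool mm [-0.4 -0.9 93. ] 
[[-0.954  0.159 -0.253]
 [ 0.154  0.987  0.04 ]
 [ 0.256 -0.001 -0.967]]
```

servo_tool --commands '[0,0,0.03,0,0,0,0.09,0,0,0.06,0,0,0,0.09,0,0,0.08,0,0,0,0.09,0,0,0.09,0,0,0,0.09,0,0,0.09,0,0,0,0.09,0,0,0.09,0,0,0,0.09]'

```text
time: 33.88
tool_pos: [0.56, -0.3355, 0.0915]
ee_rot: [-3.14, -0.259, 2.98]
wrist_force: [0.2, -0.2, 0.1]
width: 0.0902
finger_force: 0.0
```

```bash
python3 - <<'E'
from h import *
go([.559,-.335,.089]);print(robot.get_obs()["wrist_force"])
s=snapshot("side");cv2.imwrite("pics/t4.png",cv2.resize(s["img"][240:480,260:560],None,fx=2.2,fy=2.2))
E
```

```text
t 33.9 tcp [ 0.56   -0.3355  0.0915] rpy [-179.92  -14.82  170.76] w 0.090 | delta tool mm [0.4 0.4 2.7] 
[ 0.20266269 -0.24524926  0.07816477]
```

View pics/t4.png

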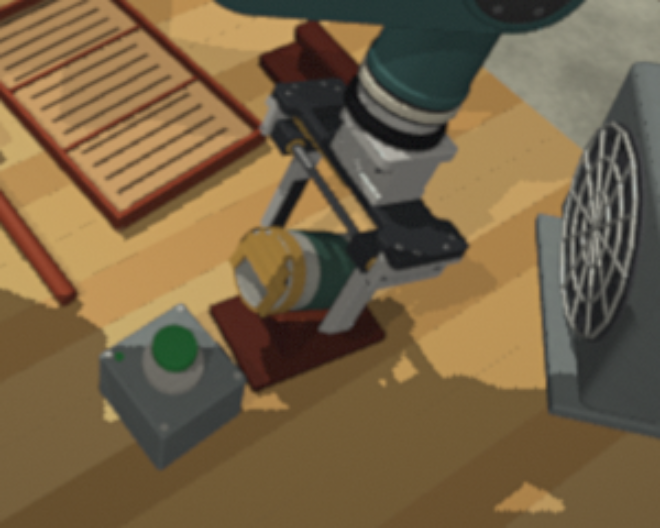

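The fingers straddle the tin cleanly, with the tin body around (315,270) in the crop. I'll close now.

servo_tool --commands '[0,0,0.002,0,0,0,0.07,0,0,0.002,0,0,0,0.05,0,0,0.002,0,0,0,0,0,0,0.002,0,0,0,0,0,0,0.002,0,0,0,0,0,0,0.002,0,0,0,0]'

```text
time: 34.67
tool_pos: [0.5589, -0.3342, 0.0876]
ee_rot: [3.14, -0.262, 2.982]
wrist_force: [1.0, 3.4, 1.1]
width: 0.0622
finger_force: 30.0
```

```bash
python3 - <<'E'
from h import *
go([.559,-.335,.089]);o=robot.get_obs();print(o["wrist_force"],o["ee_rot"],o["tool_pos"],o["width"])
E
```

```text
t 34.7 tcp [ 0.5589 -0.3342  0.0876] rpy [179.91 -14.99 170.83] w 0.062 | delta tool mm [ 0.1 -0.8 -1.4] 
[1.04403147 3.44683719 1.08921591] [ 3.14006689 -0.26170403  2.98154639] [ 0.55890017 -0.33417495  0.08762443] 0.06220464389922942
```

servo_tool --commands '[0.005,0,-0.02,0,0,0,0,0.0105,0,-0.04,0,0,0,0,0.018,0,-0.07,0,0,0,0,0.026,0,-0.097,0,0,0,0,0.031,0,-0.116,0,0,0,0,0.031,0,-0.116,0,0,0,0]'

```text
time: 35.42
tool_pos: [0.5596, -0.3362, 0.2118]
ee_rot: [-3.138, -0.255, 2.979]
wrist_force: [-0.7, -0.1, -2.2]
width: 0.0621
finger_force: 30.0
```

```bash
cat > pour.py <<'E'
from h import *
import sys
def to(X,pitch,yaw):
    o=robot.get_obs();r=R.from_euler("xyz",o["ee_rot"]);d=r.inv().apply(np.array(X)-o["tool_pos"])
    g=R.from_euler("z",yaw,degrees=True)*R.from_euler("y",pitch,degrees=True)*R.from_euler("x",180,degrees=True)
    print("t %.1f"%o["time"],o["tool_pos"].round(4),np.degrees(o["ee_rot"]).round(1),"w %.4f"%o["width"],"shift",d.round(4),"turn",(r.inv()*g).as_rotvec(degrees=True).round(1))
if __name__=="__main__":
    v=list(map(float,sys.argv[1:]));to(v[:3],v[3],v[4])
E
python3 pour.py .6445 -.112 .204 -15 180
python3 - <<'E'
from h import *
t=snapshot("top");s=snapshot("side")
V=[]
for v in(t,s):
    d=spotter.trace("tin",v);print([(round(e["conf"],2),e["box"]) for e in d][:2])
    V+=[(v,d[0]["region"])] if d else []
x,q=fit("tin",V,[.611,-.343,.18,2.98,.52],[.01,.01,.01,.2,.1]);print(x.round(4),q)
E
```

```text
t 35.4 [ 0.5596 -0.3362  0.2118] [-179.8  -14.6  170.7] w 0.0621 shift [-0.048   0.235  -0.0053] turn [ 2.2  0.4 -9. ]
[]
[(0.85, [374.5, 294.6, 69.2, 47.1])]
[ 0.6102 -0.3419  0.1771  3.0087  0.5876] 0.9105514546244029
```

servo_tool --commands '[-0.012,0.06,-0.002,0.5,0,-2,0,-0.024,0.12,-0.004,1,0,-4,0,-0.036,0.18,-0.005,1.6,0,-6,0,-0.048,0.235,-0.005,2.2,0.4,-9,0,-0.048,0.235,-0.005,2.2,0.4,-9,0,-0.048,0.235,-0.005,2.2,0.4,-9,0]'

```text
time: 36.38
tool_pos: [0.643, -0.1108, 0.1989]
ee_rot: [3.138, -0.271, -3.14]
wrist_force: [0.6, -0.3, -1.4]
width: 0.0623
finger_force: 30.0
```

```bash
python3 pour.py .6445 -.112 .095 21 180;python3 pour.py .6445 -.112 .08 21 180
```

```text
t 36.4 [ 0.643  -0.1108  0.1989] [ 179.8  -15.5 -179.9] w 0.0623 shift [-0.0292 -0.0016  0.0997] turn [  0.2 -36.5   0. ]
t 36.4 [ 0.643  -0.1108  0.1989] [ 179.8  -15.5 -179.9] w 0.0623 shift [-0.0332 -0.0017  0.1142] turn [  0.2 -36.5   0. ]
```

servo_tool --commands '[-0.005,0,0.015,0,-5,0,0,-0.01,0,0.03,0,-10,0,0,-0.015,0,0.05,0,-15,0,0,-0.02,0,0.07,0,-20,0,0,-0.024,-0.001,0.085,0,-25,0,0,-0.028,-0.0015,0.1,0,-30,0,0,-0.032,-0.0015,0.11,0,-33,0,0,-0.033,-0.0015,0.114,0,-35.5,0,0,-0.033,-0.0015,0.114,0,-35.5,0,0,-0.033,-0.0015,0.114,0,-35.5,0,0]'

```text
time: 37.62
tool_pos: [0.6449, -0.113, 0.082]
ee_rot: [3.138, 0.351, 3.139]
wrist_force: [-0.5, -0.2, -1.9]
width: 0.0623
finger_force: 30.0
```

```bash
python3 pour.py .6445 -.112 .08 21 180; cat > beads.py <<'E'
from h import *
import sys
def beads(conf=.25):
    t=snapshot("top");s=snapshot("side");c=np.array([.563,-.0105]);Ri=R.from_euler("z",-.093)
    for v,n in((t,"top"),(s,"side")):
        for d in spotter.trace("bead0",v):
            if d["conf"]<conf:continue
            p=onplane(v,cent(d),.017);l=Ri.apply([p[0]-c[0],p[1]-c[1],0])
            print(n,round(d["conf"],2),"world",p[:2].round(3),"tray",l[:2].round(3),np.round(d["box"]).astype(int))
    return t,s
if __name__=="__main__":
    t,s=beads();cv2.imwrite(f"pics/{sys.argv[1]}.png",np.hstack([cv2.resize(t["img"][200:310,235:405],None,fx=2.3,fy=2.3),cv2.resize(s["img"][210:350,225:395],(391,253))]))
    V=[]
    for v in(t,s):
        d=[e for e in spotter.trace("tin",v) if e["conf"]>.4];V+=[(v,d[0]["region"])] if d else []
    if V:
        o=robot.get_obs()["tool_pos"];x,q=fit("tin",V,[o[0]+.06,o[1],o[2]+.005,3.14,-.1],[.01,.01,.01,.2,.1]);print("tin",x.round(3),round(q,3),len(V))
E
python3 beads.py b1
```

```text
t 37.6 [ 0.6449 -0.113   0.082 ] [179.8  20.1 179.9] w 0.0623 shift [0.0011 0.001  0.0017] turn [ 0.2 -0.9 -0.1]
top 0.47 world [0.605 0.336] tray [0.074 0.341] [125 200  83  72]
side 0.44 world [ 0.616 -0.09 ] tray [ 0.045 -0.084] [339 287  10   7]
tin [ 0.704 -0.112  0.084  3.172 -0.042] 0.543 2
```

View pics/b1.png

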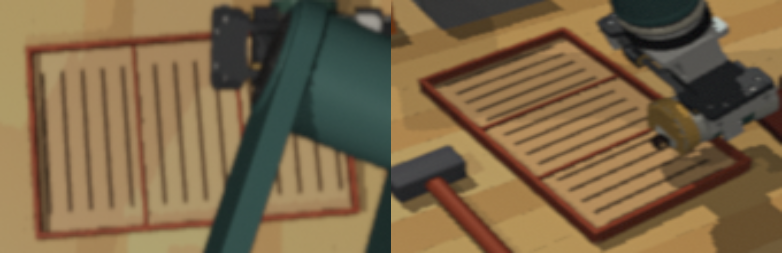

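No beads are on the tray yet. The tin mouth is over the right bay with a bead showing at its lip. One jerk.

servo_tool --commands '[0.0058,0,-0.0016,0,0,0,0,0,0,0,0,0,0,0,0,0,0,0,0,0,0,0,0,0,0,0,0,0]'

```text
time: 38.42
tool_pos: [0.6451, -0.1117, 0.0814]
ee_rot: [3.137, 0.351, 3.141]
wrist_force: [-0.2, 0.2, -2.4]
width: 0.062
finger_force: 30.0
```

```bash
python3 beads.py b2; python3 pour.py .6445 -.112 .08 21 180
```

```text
side 0.37 world [ 0.556 -0.112] tray [-0.016 -0.101] [321 304  12   8]
tin [ 0.705 -0.114  0.091  3.084 -0.205] 0.515 2
t 38.7 [ 0.645  -0.1116  0.0814] [179.7  20.1 180. ] w 0.0621 shift [ 0.0009 -0.0004  0.0012] turn [ 0.2 -0.9 -0. ]
```

View pics/b2.png

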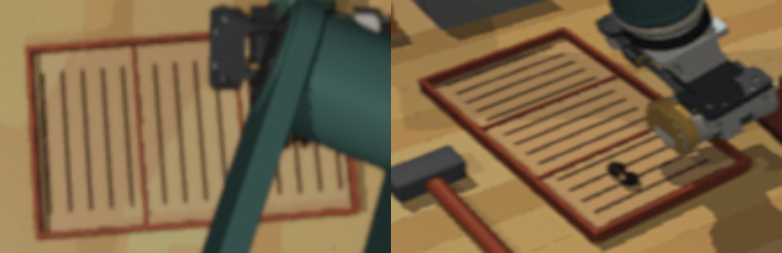

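Two beads lie in the right bay, at about (615,170) and (632,180) in the crop. I'll go to the middle bay with the mouth tipped up on the way.

servo_tool --commands '[0,0,0,0,6,0,0,0,0,0,0,12,0,0,0.002,0.03,-0.001,0,12,0,0,0.005,0.06,-0.002,0,12,0,0,0.008,0.09,-0.003,0,12,0,0,0.0093,0.103,-0.0034,0,12,0,0,0.0093,0.103,-0.0034,0,8,0,0,0.0093,0.103,-0.0034,0,4,0,0,0.0093,0.103,-0.0034,0,0,0,0,0.0093,0.103,-0.0034,0,0,0,0]'

```text
time: 39.98
tool_pos: [0.6335, -0.0091, 0.0811]
ee_rot: [3.137, 0.349, 3.14]
wrist_force: [-0.3, 0.7, -2.0]
width: 0.0622
finger_force: 30.0
```

servo_tool --commands '[0.0058,0,-0.0016,0,0,0,0,0,0,0,0,0,0,0,0,0,0,0,0,0,0,0,0,0,0,0,0,0]'

```text
time: 40.48
tool_pos: [0.6354, -0.0087, 0.0819]
ee_rot: [3.137, 0.351, 3.141]
wrist_force: [-1.0, -0.3, -0.6]
width: 0.0621
finger_force: 30.0
```

```bash
python3 beads.py b3; python3 pour.py .6345 -.009 .08 21 180
```

```text
top 0.54 world [ 0.552 -0.112] tray [-0.02 -0.1 ] [360 257   6  10]
top 0.47 world [0.416 0.35 ] tray [-0.112  0.373] [112 284  86  69]
side 0.46 world [ 0.55  -0.119] tray [-0.023 -0.107] [322 304   8  14]
side 0.41 world [ 0.551 -0.109] tray [-0.021 -0.097] [322 305   5   5]
side 0.37 world [ 0.561 -0.009] tray [-0.002  0.002] [299 274  11   6]
tin [ 0.695 -0.009  0.079  3.166  0.013] 0.436 2
t 40.8 [ 0.6351 -0.0087  0.0819] [179.7  20.1 180. ] w 0.0623 shift [ 0.0012 -0.0003  0.0016] turn [ 0.2 -0.9 -0. ]
```

View pics/b3.png

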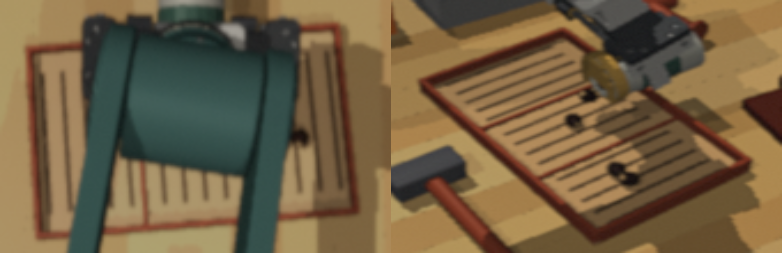

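```bash
python3 - <<'E'
from h import *
s=snapshot("side")
print(onplane(s,(310.7,262.6),.017),proj(s,np.array([[.583,-.009,.045],[.583,-.009,.055],[.583,-.009,.017]])))
cv2.imwrite("pics/b4.png",cv2.resize(s["img"][230:330,260:380],None,fx=5,fy=5,interpolation=cv2.INTER_CUBIC))
E
```

```text
[0.59836951 0.02282676 0.017     ] [[312.37636439 264.68538552]
 [312.45960647 261.58776815]
 [312.14867075 273.15834626]]
```

View pics/b4.png

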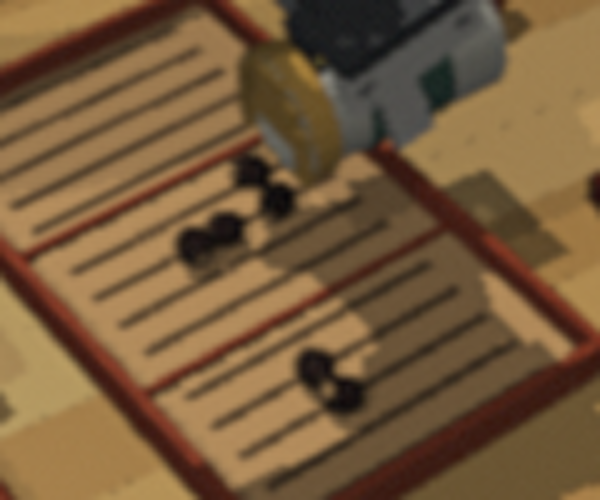

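The crop shows four beads in the middle bay, at about (195,245), (225,228), (280,198) and (250,170), and two in the right bay. At most one is left in the tin. I'll tip the mouth up, go to the left bay and empty it there.

servo_tool --commands '[0,0,0,0,8,0,0,0,0,0,0,15,0,0,0.002,0.03,-0.005,0,15,0,0,0.005,0.06,-0.012,0,15,0,0,0.008,0.09,-0.02,0,15,0,0,0.0093,0.105,-0.025,0,15,0,0,0.0093,0.105,-0.025,0,15,0,0]'

```text
time: 41.7
tool_pos: [0.6179, 0.0968, 0.1032]
ee_rot: [3.138, 0.091, -3.14]
wrist_force: [0.1, 0.3, -1.2]
width: 0.0622
finger_force: 30.0
```

```bash
python3 pour.py .6245 .096 .1 45 180; python3 beads.py b5
```

```text
t 41.7 [0.6179 0.0968 0.1032] [ 179.8    5.2 -179.9] w 0.0622 shift [-0.0063 -0.0009  0.0037] turn [  0.3 -39.8   0. ]
top 0.64 world [ 0.601 -0.   ] tray [0.039 0.007] [310 235   9   9]
top 0.64 world [ 0.558 -0.117] tray [-0.014 -0.106] [363 256   6   6]
side 0.61 world [ 0.56  -0.004] tray [-0.002  0.007] [302 274   3   4]
side 0.61 world [ 0.551 -0.115] tray [-0.021 -0.103] [321 305  10   9]
side 0.45 world [ 0.586 -0.004] tray [0.023 0.004] [311 265   3  14]
side 0.42 world [ 0.603 -0.003] tray [0.041 0.004] [314 265   9   9]
tin [0.677 0.089 0.091 3.001 0.173] 0.545 2
```

servo_tool --commands '[-0.006,0,0.003,0,-8,0,0,-0.006,0,0.003,0,-16,0,0,-0.006,0,0.003,0,-24,0,0,-0.006,0,0.003,0,-32,0,0,-0.006,0,0.003,0,-40,0,0,-0.006,0,0.003,0,-42,0,0,-0.006,0,0.003,0,-42,0,0,-0.006,0,0.003,0,-42,0,0,-0.006,0,0.003,0,-42,0,0,-0.006,0,0.003,0,-42,0,0]'

```text
time: 43.25
tool_pos: [0.6245, 0.0962, 0.1007]
ee_rot: [3.135, 0.823, 3.137]
wrist_force: [0.3, 0.1, -1.5]
width: 0.0626
finger_force: 30.0
```

servo_tool --commands '[0.0058,0,-0.0016,0,0,0,0,0,0,0,0,0,0,0,0.0058,0,-0.0016,0,0,0,0,0,0,0,0,0,0,0,0,0,0,0,0,0,0]'

```text
time: 43.88
tool_pos: [0.6246, 0.0963, 0.101]
ee_rot: [3.135, 0.824, 3.138]
wrist_force: [0.6, 0.1, -1.6]
width: 0.0621
finger_force: 30.0
```

```bash
python3 beads.py b5; python3 pour.py .6245 .096 .2 -15 180
```

```text
top 0.59 world [ 0.549 -0.096] tray [-0.022 -0.084] [352 261   9   4]
top 0.54 world [ 0.581 -0.006] tray [0.018 0.003] [316 244   1   7]
top 0.54 world [ 0.539 -0.01 ] tray [-0.024  0.003] [313 263  10   8]
top 0.48 world [ 0.601 -0.003] tray [0.038 0.004] [310 234  10  11]
top 0.42 world [0.559 0.   ] tray [-0.003  0.011] [309 254   9   7]
side 0.67 world [ 0.568 -0.331] tray [-0.025 -0.32 ] [354 350  80  64]
side 0.55 world [ 0.597 -0.011] tray [ 0.034 -0.004] [316 267   4  10]
side 0.52 world [ 0.563 -0.004] tray [0.001 0.007] [298 273  12   5]
side 0.46 world [ 0.589 -0.008] tray [ 0.026 -0.   ] [313 268   3   8]
side 0.4 world [ 0.552 -0.119] tray [-0.021 -0.107] [322 307   9   6]
tin [ 0.686  0.112  0.119  3.164 -0.58 ] 0.806 1
t 44.2 [0.6238 0.0962 0.1   ] [179.6  47.1 179.8] w 0.0621 shift [-0.0737  0.0002 -0.0675] turn [ 0.3 62.1 -0. ]
```

servo_tool --commands '[-0.02,0,-0.03,0,8,0,0,-0.05,0,-0.05,0,16,0,0,-0.074,0,-0.0675,0,24,0,0,-0.074,0,-0.0675,0,32,0,0,-0.074,0,-0.0675,0,42,0,0,-0.074,0,-0.0675,0,52,0,0,-0.074,0,-0.0675,0,62,0,0,-0.074,0,-0.0675,0,62,0,0,-0.074,0,-0.0675,0,62,0,0]'

```text
time: 45.3
tool_pos: [0.6246, 0.0959, 0.2003]
ee_rot: [3.137, -0.257, -3.14]
wrist_force: [0.1, -0.6, -1.7]
width: 0.0621
finger_force: 30.0
```

```bash
python3 pour.py .5589 -.3342 .2076 -15 170.83; python3 beads.py b5
```

```text
t 45.3 [0.6246 0.0959 0.2003] [ 179.8  -14.7 -179.9] w 0.0621 shift [ 0.0662 -0.43    0.008 ] turn [-2.1  0.2  9. ]
top 0.55 world [ 0.581 -0.008] tray [0.018 0.001] [315 243   5   9]
top 0.51 world [0.558 0.   ] tray [-0.004  0.011] [310 256   8   5]
top 0.5 world [ 0.553 -0.095] tray [-0.018 -0.083] [351 257   9   8]
top 0.48 world [0.601 0.004] tray [0.039 0.011] [308 236  10   7]
top 0.47 world [ 0.538 -0.009] tray [-0.025  0.004] [313 263  10   8]
side 0.64 world [ 0.565 -0.001] tray [0.002 0.009] [301 272   6   4]
side 0.62 world [ 0.763 -0.159] tray [ 0.186 -0.167] [375 247  77  77]
side 0.58 world [ 0.59  -0.007] tray [0.027 0.001] [312 267   6  10]
side 0.54 world [ 0.555 -0.101] tray [-0.017 -0.089] [319 301   8   6]
side 0.49 world [ 0.55 -0.12] tray [-0.023 -0.108] [323 307   8   8]
side 0.4 world [ 0.597 -0.006] tray [0.035 0.002] [317 267   1   8]
tin [0.674 0.092 0.18  3.189 0.532] 0.476 2
```

View pics/b5.png

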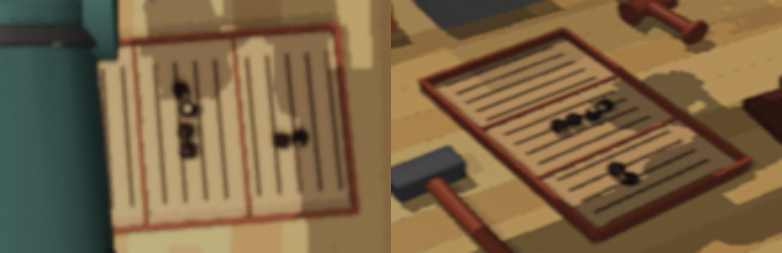

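The picture shows four beads in an x-line in the middle bay, two in the right bay and none in the left. I'll put the tin back, then move two beads over by hand.

servo_tool --commands '[0.009,-0.058,0,0,0,1,0,0.018,-0.116,0,-0.5,0,2,0,0.027,-0.174,0,-0.8,0,3,0,0.036,-0.232,0,-1,0,4,0,0.045,-0.29,0,-1.3,0,5.5,0,0.054,-0.348,0.004,-1.6,0,7,0,0.06,-0.4,0.008,-2.1,0.2,9,0,0.0662,-0.43,0.008,-2.1,0.2,9,0,0.0662,-0.43,0.008,-2.1,0.2,9,0,0.0662,-0.43,0.008,-2.1,0.2,9,0]'

```text
time: 46.85
tool_pos: [0.5591, -0.3334, 0.2085]
ee_rot: [-3.141, -0.262, 2.981]
wrist_force: [-0.4, 1.3, -1.1]
width: 0.0623
finger_force: 30.0
```

```bash
python3 pour.py .5589 -.3342 .12 -15 170.83; python3 - <<'E'
from h import *
for i in range(2):
    t=snapshot("top");s=snapshot("side");V=[]
    for v in(t,s):
        d=[e for e in spotter.trace("tin",v) if e["conf"]>.3];print([(round(e["conf"],2),np.round(e["box"])) for e in d][:2])
    d=[e for e in spotter.trace("tin",s)][0];x,q=fit("tin",[(s,d["region"])],[.611,-.343,.18,2.98,.52],[.01,.01,.01,.2,.1]);print(x.round(4),round(q,3))
    # predicted hull IoU for an unslipped tin
    r,p=pose("tin",[.611,-.3433,.062+robot.get_obs()["tool_pos"][2]-.0876,2.982,.5236]);
    pr=proj(s,r.apply(MOD["tin"])+p);print("pred box",pr.min(0).round(1),(pr.max(0)-pr.min(0)).round(1))
E
```

```text
t 46.9 [ 0.5591 -0.3334  0.2085] [-180.   -15.   170.8] w 0.0623 shift [-0.0229 -0.0007  0.0855] turn [-0. -0. -0.]
[]
[(0.73, array([371., 292.,  75.,  48.]))]
[ 0.6091 -0.34    0.1791  3.0236  0.5757] 0.926
pred box [370.9 296.2] [75.5 44. ]
[]
[(0.75, array([373., 295.,  72.,  48.])), (0.7, array([352., 348.,  85.,  70.]))]
[ 0.6089 -0.3407  0.1797  3.0353  0.5779] 0.928
pred box [370.9 296.4] [75.5 44. ]
```

servo_tool --commands '[-0.008,-0.0006,0.03,0,0,0,0,-0.016,-0.0006,0.06,0,0,0,0,-0.021,-0.0006,0.08,0,0,0,0,-0.0255,-0.0006,0.095,0,0,0,0,-0.028,-0.0006,0.105,0,0,0,0,-0.03,-0.0006,0.112,0,0,0,0,-0.0309,-0.0006,0.115,0,0,0,0,-0.0309,-0.0006,0.115,0,0,0,0]'

```text
time: 48.35
tool_pos: [0.559, -0.3351, 0.089]
ee_rot: [-3.14, -0.263, 2.981]
wrist_force: [-0.1, 0.6, -0.6]
width: 0.0623
finger_force: 30.0
```

servo_tool --commands '[-0.0003,0,0.001,0,0,0,0,-0.0003,0,0.001,0,0,0,0.07,-0.0003,0,0.001,0,0,0,0.09,-0.0003,0,0.001,0,0,0,0.09,-0.0003,0,0.001,0,0,0,0.09,0,0,-0.03,0,0,0,0.09,0,0,-0.07,0,0,0,0.09,0,0,-0.12,0,0,0,0.09,0,0,-0.15,0,-8,0,0.09,0,0,-0.15,0,-15,0,0.09]'

```text
time: 49.6
tool_pos: [0.5997, -0.3421, 0.2375]
ee_rot: [-3.137, 0.009, 2.982]
wrist_force: [0.2, -0.3, -0.2]
width: 0.0898
finger_force: 0.0
```

```bash
python3 pour.py .45 0.1 .25 0 180
```

```text
t 49.6 [ 0.5997 -0.3421  0.2375] [-179.7    0.5  170.8] w 0.0898 shift [ 0.2181  0.4126 -0.0163] turn [-0.3  0.5 -9.2]
```

servo_tool --commands '[0.027,0.055,-0.005,0,0,-1,0.06,0.054,0.11,-0.01,0,0,-2,0.06,0.081,0.165,-0.016,0,0,-3,0.06,0.108,0.22,-0.016,0,0.5,-4,0.06,0.135,0.275,-0.016,-0.3,0.5,-5,0.06,0.162,0.33,-0.016,-0.3,0.5,-6,0.06,0.19,0.385,-0.016,-0.3,0.5,-7,0.06,0.217,0.44,-0.016,-0.3,0.5,-9.2,0.06,0.244,0.495,-0.016,-0.3,0.5,-9.2,0.05,0.27,0.55,-0.016,-0.3,0.5,-9.2,0.05]'

```text
time: 50.85
tool_pos: [0.4178, 0.2467, 0.2498]
ee_rot: [3.136, -0.009, 3.142]
wrist_force: [0.7, 0.1, 0.4]
width: 0.0505
finger_force: 0.0
```

```bash
sed -i 's/^    pa,pb.*$//; s/range(4)/range(3)/' tin.py; python3 tin.py; cat > b.py <<'E'
from h import *
# dark-blob bead detection on the rectified tray plane
import sys
def warp(v,z=.017,n=2000):
    # tray-local grid, 0.5 mm/px
    gx,gy=np.meshgrid(np.arange(-.089,.089,.0005),np.arange(-.15,.15,.0005),indexing="ij")
    P=R.from_euler("z",.093).apply(np.c_[gx.ravel(),gy.ravel(),np.zeros(gx.size)])+[.563,-.0105,z]
    uv=proj(v,P).astype(np.float32).reshape(*gx.shape,2)
    return cv2.remap(v["img"],uv[...,0],uv[...,1],cv2.INTER_CUBIC)
if __name__=="__main__":
    t=snapshot("top");s=snapshot("side");a=warp(t);b=warp(s)
    cv2.imwrite(f"pics/{sys.argv[1]}.png",np.vstack([np.flip(a),np.flip(b)]) if 0 else np.vstack([a,b])[:, ::1])
    for w in(a,b):
        m=(w.max(2)<52).astype(np.uint8);m=cv2.morphologyEx(m,cv2.MORPH_OPEN,np.ones((9,9)))
        n,_,st,c=cv2.connectedComponentsWithStats(m)
        for i in range(1,n):print((c[i][1]*.0005-.089).round(4),(c[i][0]*.0005-.15).round(4),st[i][2:]*.5)
        print()
E
python3 b.py w1; python3 beads.py b6; python3 pour.py .45 0.1 .25 0 180
```

```text
[ 0.6121 -0.3425  0.0604  3.0012  0.5161] 0.95 [ 0.6114 -0.3425  2.9998] 0.946
-0.0199 0.0048 [ 13.   15.5 333.5]
-0.0186 -0.086 [ 14.5  12.5 314.5]
-0.0159 -0.1044 [ 14.5  10.5 246.5]
-0.0023 0.0058 [ 12.5  14.5 309. ]
0.018 -0.0048 [ 5.   6.5 62. ]
0.0396 0.0075 [ 12.5  12.  239.5]

-0.0096 0.0032 [  19.5   36.5 1038.5]
-0.0168 -0.0873 [ 16.5  18.  478.5]
-0.0155 -0.1084 [ 18.   18.  426.5]
0.0296 0.0001 [ 24.   37.5 797.5]

top 0.52 world [ 0.556 -0.116] tray [-0.016 -0.104] [361 255   8  10]
top 0.46 world [0.558 0.002] tray [-0.003  0.013] [310 253   5   9]
side 0.57 world [0.419 0.358] tray [-0.11  0.38] [151 180  76  62]
side 0.49 world [ 0.554 -0.117] tray [-0.019 -0.105] [323 304   9  10]
side 0.49 world [0.384 0.349] tray [-0.145  0.374] [168 207  22  20]
side 0.47 world [ 0.597 -0.002] tray [0.035 0.005] [314 265   6   9]
side 0.45 world [ 0.542 -0.013] tray [-0.021 -0.001] [293 278  12   7]
side 0.44 world [ 0.56  -0.006] tray [-0.003  0.005] [301 276   6   1]
tin [ 0.479  0.245  0.254  3.14  -0.1  ] 0.0 2
t 51.6 [0.419  0.2446 0.2493] [179.7  -0.6 180. ] w 0.0500 shift [-0.0311 -0.1445 -0.0017] turn [ 0.3 -0.6 -0.1]Traceback (most recent call last):
  File "tin.py", line 6, in <module>
    a,b=[spotter.trace("tin",v)[0] for v in(t,s)];V=[(t,a["region"]),(s,b["region"])]
         ~~~~~~~~~~~~~~~~~~~~~~^^^
IndexError: list index out of range
```

View pics/w1.png

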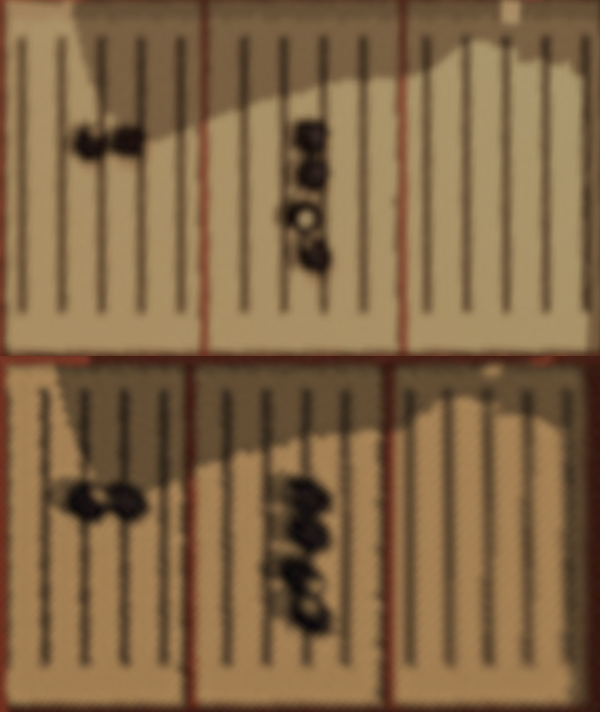

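Rectified views (top above, side below): two beads in the left-hand picture bay (tray −y) and four in the middle bay, at tray x = −.020, −.002, .018 and .039. The +y bay is empty. The tin is seated at (.612,−.3425,.060). I'll pick the two end beads.

servo_tool --commands '[-0.04,-0.045,0,0,0,-2,0.04,-0.08,-0.09,0.02,0,0,-5.3,0.04,-0.12,-0.135,0.05,0,0,-5.3,0.04,-0.15,-0.18,0.1,0,0,-5.3,0.04,-0.184,-0.23,0.14,0,0,-5.3,0.04,-0.184,-0.245,0.169,0,0,-5.3,0.04,-0.184,-0.245,0.169,0,0,-5.3,0.04,-0.184,-0.245,0.169,0,0,-5.3,0.04]'

```text
time: 52.6
tool_pos: [0.6014, 0.0013, 0.0781]
ee_rot: [3.135, -0.009, -3.049]
wrist_force: [0.2, -0.3, 0.3]
width: 0.0401
finger_force: 0.0
```

```bash
python3 pour.py .6032 -.0007 .0215 0 185.3
```

```text
t 52.6 [0.6014 0.0013 0.0781] [ 179.6   -0.5 -174.7] w 0.0401 shift [-0.0021 -0.0026  0.0565] turn [ 0.4 -0.5 -0. ]
```

servo_tool --commands '[-0.002,-0.002,0.03,0.4,-0.5,0,0.04,-0.002,-0.002,0.05,0.4,-0.5,0,0.04,-0.002,-0.002,0.057,0.4,-0.5,0,0.04,-0.002,-0.002,0.057,0.4,-0.5,0,0.04,-0.002,-0.002,0.057,0.4,-0.5,0,0,-0.002,-0.002,0.057,0.4,-0.5,0,0,-0.002,-0.002,0.057,0.4,-0.5,0,0,-0.002,-0.002,0.057,0.4,-0.5,0,0]'

```text
time: 53.6
tool_pos: [0.6032, -0.0006, 0.0209]
ee_rot: [-3.141, 0.001, -3.049]
wrist_force: [0.7, 0.4, 2.4]
width: 0.0163
finger_force: 30.0
```

servo_tool --commands '[0,0,-0.035,0,0,0,0,0,0.045,-0.035,0,0,0,0,0,0.09,-0.035,0,0,0,0,0,0.098,-0.03,0,0,0,0,0,0.098,-0.01,0,0,0,0,0,0.098,0,0,0,0,0,0,0.098,0,0,0,0,0,0,0.098,0,0,0,0,0.03,0,0.098,0,0,0,0,0.04,0,0.098,0,0,0,0,0.04]'

```text
time: 54.85
tool_pos: [0.5935, 0.0966, 0.0197]
ee_rot: [-3.141, -0.001, -3.049]
wrist_force: [0.4, -0.4, -0.5]
width: 0.0394
finger_force: 0.0
```

servo_tool --commands '[0,0,-0.04,0,0,0,0.04,0,-0.04,-0.04,0,0,0,0.04,0.03,-0.08,-0.04,0,0,0,0.04,0.064,-0.099,-0.04,0,0,0,0.04,0.064,-0.099,-0.04,0,0,0,0.04,0.064,-0.099,-0.04,0,0,0,0.04]'

```text
time: 55.6
tool_pos: [0.5396, -0.0073, 0.0605]
ee_rot: [-3.141, 0.0, -3.049]
wrist_force: [0.3, -0.1, -0.0]
width: 0.0402
finger_force: 0.0
```

```bash
python3 pour.py .5396 -.0076 .0213 0 185.3; python3 b.py w2; python3 beads.py b7
```

```text
t 55.6 [ 0.5396 -0.0073  0.0605] [-180.     0.  -174.7] w 0.0402 shift [ 0.0001 -0.0002  0.0392] turn [-0.  0. -0.]
-0.0127 0.0742 [  82.5  169.  5820.5]
-0.037 -0.0354 [ 25.5   8.  348.5]
-0.0058 -0.0928 [  34.5   84.5 2820.5]
-0.0166 0.0047 [  76.   38. 2570.]
-0.0034 -0.0498 [ 20.  28. 467.]
-0.0087 0.0482 [ 6.5  8.5 96.5]
0.0856 -0.0712 [ 5.   6.5 62.5]

-0.0125 0.0017 [ 19.  36. 747.]
-0.0154 -0.0968 [  39.   20. 1093.]
0.055 0.0903 [  98.    95.5 8618. ]
0.0176 -0.0016 [ 17.  18. 446.]

side 0.5 world [ 0.55  -0.102] tray [-0.021 -0.089] [319 305   6   0]
side 0.47 world [ 0.537 -0.014] tray [-0.026 -0.001] [291 280  12   5]
side 0.44 world [ 0.585 -0.007] tray [0.022 0.001] [311 268   4  10]
side 0.29 world [0.391 0.349] tray [-0.138  0.374] [170 211  21  11]
tin [ 0.599 -0.007  0.065  3.14  -0.1  ] 0.0 2
```

servo_tool --commands '[0,0,0.025,0,0,0,0.04,0,0,0.0393,0,0,0,0.04,0,0,0.0393,0,0,0,0.04,0,0,0.0393,0,0,0,0.04,0,0,0.0393,0,0,0,0,0,0,0.0393,0,0,0,0,0,0,0.0393,0,0,0,0,0,0,0.0393,0,0,0,0]'

```text
time: 57.0
tool_pos: [0.5391, -0.0075, 0.0211]
ee_rot: [-3.141, -0.001, -3.049]
wrist_force: [-0.4, -0.8, -0.9]
width: 0.0161
finger_force: 30.0
```

servo_tool --commands '[0,0,-0.035,0,0,0,0,0,0.045,-0.035,0,0,0,0,0,0.09,-0.035,0,0,0,0,0,0.098,-0.03,0,0,0,0,0,0.098,-0.01,0,0,0,0,0,0.098,0,0,0,0,0,0,0.098,0,0,0,0,0,0,0.098,0,0,0,0,0.03,0,0.098,0,0,0,0,0.04,0,0.098,0,0,0,0,0.04]'

```text
time: 58.25
tool_pos: [0.53, 0.0898, 0.0207]
ee_rot: [-3.141, -0.001, -3.049]
wrist_force: [-0.3, 0.4, -0.1]
width: 0.039
finger_force: 0.0
```

servo_tool --commands '[0,0,-0.06,0,0,0,0.04,0,0,-0.12,0,0,0,0.04,0.05,0.06,-0.17,0,0,0,0.04,0.1,0.11,-0.2,0,0,0,0,0.15,0.16,-0.2,0,0,0,0,0.15,0.18,-0.2,0,0,0,0,0.15,0.18,-0.2,0,0,0,0]'

```text
time: 59.12
tool_pos: [0.3621, 0.2583, 0.2221]
ee_rot: [3.141, 0.001, -3.042]
wrist_force: [0.1, -0.9, 1.0]
width: 0.0035
finger_force: 0.0
```

```bash
python3 b.py w3; python3 beads.py b8; python3 - <<'E'
from h import *
import h
t=snapshot("top");s=snapshot("side")
V=[]
for v in(t,s):
    d=[e for e in spotter.trace("tin",v) if e["conf"]>.3];V+=[(v,d[0]["region"])] if d else []
x,q=fit("tin",V,[.611,-.343,.062,2.98,.52],[.01,.01,.01,.2,.1]);print("tin",x.round(4),round(q,3),len(V))
a,b=[spotter.trace("plunger_top",v)[0] for v in(t,s)];print("pl",tri(t,cent(a),s,cent(b)).round(4))
go([.431,-.339,.2],np.pi)
E
```

```text
-0.0209 0.1019 [ 12.5  13.5 289. ]
-0.0182 -0.0863 [ 14.   12.  293.5]
-0.0158 -0.1046 [ 15.   11.  259.5]
-0.0016 0.0058 [ 12.5  13.5 296.5]
0.018 -0.0055 [ 4.5  5.5 49.5]
0.0389 0.1037 [ 13.   12.  245.5]

-0.0187 0.1012 [ 21.   16.5 521. ]
-0.0156 -0.1084 [ 18.   18.  427.5]
-0.0163 -0.0874 [ 16.5  17.  441. ]
-0.0005 0.0031 [ 18.5  18.  486.5]
0.0178 -0.003 [ 15.5  15.  359.5]
0.041 0.1006 [ 20.5  18.  405. ]

top 0.53 world [ 0.557 -0.114] tray [-0.015 -0.103] [361 256   6   6]
top 0.53 world [ 0.554 -0.096] tray [-0.017 -0.085] [353 258   8   4]
top 0.51 world [0.594 0.095] tray [0.04  0.103] [267 237  10  10]
top 0.36 world [0.528 0.085] tray [-0.026  0.098] [271 266   9  11]
side 0.51 world [ 0.588 -0.006] tray [0.025 0.002] [312 268   4   9]
side 0.47 world [0.457 0.346] tray [-0.073  0.365] [192 201  26  16]
side 0.45 world [ 0.564 -0.004] tray [0.002 0.007] [300 274  10   2]
side 0.41 world [0.534 0.088] tray [-0.02  0.1 ] [269 254  11   6]
tin [ 0.425  0.255  0.225  3.14  -0.1  ] 0.0 2
tin [ 0.6114 -0.3429  0.0608  2.9835  0.5177] 0.95 2
pl [ 0.4326 -0.3409  0.0877]
t 59.8 tcp [0.3643 0.2554 0.2207] rpy [-1.7994e+02 -6.0000e-02 -1.7473e+02] w 0.001 | delta tool mm [ -11.9 -598.    21.3] | turn [-0.1 -0.1  5.3]
```

View pics/w3.png

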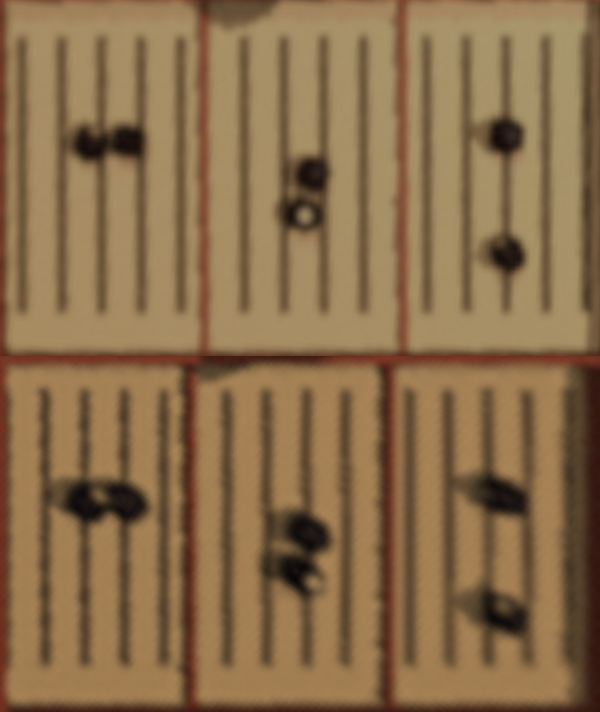

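All six beads lie 2/2/2 and the tin is seated at tilt 0.52. Next the plunger.

servo_tool --commands '[-0.001,-0.06,0,0,0,1,0,-0.002,-0.12,0,0,0,2,0,-0.004,-0.18,0,0,0,3,0,-0.005,-0.24,0,0,0,4,0,-0.006,-0.3,0,0,0,5.3,0,-0.008,-0.36,0,0,0,5.3,0,-0.01,-0.42,0,0,0,5.3,0,-0.011,-0.48,0,0,0,5.3,0,-0.012,-0.54,0,0,0,5.3,0,-0.0122,-0.5986,0.02,0,0,5.3,0]'

```text
time: 61.08
tool_pos: [0.4324, -0.3422, 0.2032]
ee_rot: [-3.137, 0.003, 3.141]
wrist_force: [1.2, 1.6, -0.5]
width: 0.0007
finger_force: 0.0
```

servo_tool --commands '[0,0,0.03,0,0,0,0,0,0,0.06,0,0,0,0,0,0,0.07,0,0,0,0,0,0,0.07,0,0,0,0]'

```text
time: 61.58
tool_pos: [0.4314, -0.3391, 0.1311]
ee_rot: [-3.141, -0.001, -3.141]
wrist_force: [0.6, 0.1, 1.2]
width: 0.0006
finger_force: 0.0
```

```bash
python3 pour.py .4318 -.3398 .089 0 180; python3 -c "
from h import *
print(robot.get_obs()['wrist_force'],robot.get_obs()['width'])"
```

```text
t 61.6 [ 0.4314 -0.3391  0.1311] [-1.8e+02 -1.0e-01 -1.8e+02] w 0.0006 shift [-0.0004 -0.0007  0.0421] turn [-0.  -0.1  0. ]
[0.58703873 0.14243257 1.16683872] 0.00062790905043499
```

servo_tool --commands '[0,0,0.02,0,0,0,0,0,0,0.03,0,0,0,0,0,0,0.037,0,0,0,0,0,0,0.041,0,0,0,0,0,0,0.0425,0,0,0,0,0,0,0.0425,0,0,0,0]'

```text
time: 62.32
tool_pos: [0.4321, -0.3397, 0.0914]
ee_rot: [-3.139, 0.001, -3.141]
wrist_force: [-1.3, 2.0, 6.4]
width: 0.0006
finger_force: 3.5
```

servo_tool --commands '[0,0,0.0015,0,0,0,0,0,0,0.003,0,0,0,0,0,0,0.004,0,0,0,0,0,0,0.004,0,0,0,0]'

```text
time: 62.82
tool_pos: [0.4322, -0.3397, 0.0892]
ee_rot: [-3.139, 0.002, -3.141]
wrist_force: [-3.6, 4.6, 13.1]
width: 0.0005
finger_force: 6.6
```

The 13 N is above the 8.4 N of a fully pressed spring, so the plunger is at its stop. I'll hold it there briefly and retreat.

servo_tool --commands '[0,0,0.001,0,0,0,0,0,0,0.0015,0,0,0,0,0,0,0.0015,0,0,0,0,0,0,-0.04,0,0,0,0,0,0,-0.09,0,0,0,0,0.02,0.04,-0.13,0,0,0,0,0.02,0.1,-0.13,0,0,0,0,0.02,0.16,-0.13,0,0,0,0,0.02,0.22,-0.13,0,0,0,0,0.02,0.22,-0.13,0,0,0,0]'

```text
time: 64.08
tool_pos: [0.4119, -0.1162, 0.2159]
ee_rot: [-3.14, 0.002, -3.135]
wrist_force: [0.5, -0.2, 1.1]
width: 0.0002
finger_force: 0.0
```

```bash
python3 b.py w4; python3 - <<'E'
from h import *
t=snapshot("top");s=snapshot("side")
for p in parts(.4,t,s):print(p)
a,b=[spotter.trace("tin",v)[0] for v in(t,s)]
x,q=fit("tin",[(t,a["region"]),(s,b["region"])],[.611,-.343,.062,2.98,.52],[.01,.01,.01,.2,.1]);print("tin",x.round(4),round(q,3))
a,b=[spotter.trace("plunger_top",v)[0] for v in(t,s)];print("pl",tri(t,cent(a),s,cent(b)).round(4))
go([.4,-.1,.2])
E
```

```text
-0.061 -0.1263 [  48.5   56.5 1321. ]
-0.0212 0.102 [ 13.5  14.  327. ]
-0.0184 -0.0863 [ 14.   11.5 287. ]
-0.0158 -0.1048 [ 14.5  10.5 245.5]
-0.0016 0.0058 [ 12.5  13.5 297.5]
0.0175 -0.0054 [  5.5   9.5 100.5]
0.0386 0.1036 [ 14.   12.5 273. ]

-0.0335 0.0915 [ 5.5  6.5 67.5]
0.0296 0.1267 [   50.5   123.  10813. ]
-0.0156 -0.1084 [ 17.  18. 407.]
-0.0162 -0.0873 [ 16.5  17.5 450.5]
-0.0004 0.0033 [ 19.  18. 489.]
0.0178 -0.003 [ 16.5  14.5 365.5]

('tama', array([0.4505, 0.3205, 0.0374]), np.float64(0.872))
('tama', array([0.383 , 0.3241, 0.039 ]), np.float64(0.845))
('tama', array([0.4205, 0.385 , 0.0357]), np.float64(0.886))
('cup', array([0.6286, 0.2971, 0.037 ]), 'top only', 0.87)
('cup', array([0.5943, 0.3367, 0.037 ]), 'top only', 0.83)
('cup', array([0.5587, 0.3138, 0.037 ]), 'top only', 0.64)
tin [ 0.6114 -0.344   0.0628  2.9728  0.503 ] 0.953
pl [ 0.6038 -0.1488 -0.3568]
t 64.7 tcp [ 0.4115 -0.1198  0.2145] rpy [-1.7995e+02 -7.0000e-02  1.7995e+02] w 0.001 | delta tool mm [11.5 19.8 14.5]
```

```bash
python3 -c "
from bench import close_job
print(close_job())"
```

```text
the job is handed in; nothing more can be done
None
```

I've handed in the job, but it returned no verdict. The last pictures showed all six parts in their bins, six beads lying two per bay, and the tin back in its rest. The plunger was pressed to its stop (13 N), though the last picture did not confirm that it had sprung back up.

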